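Fetch the bar from behind the packing things

TASK

The blue chocolate bar at the back of the white packing tray is wanted on the slate tasting board. First clear the stamp, the tin and the red ribbon spool that stand in front of it onto the cork mat; then lay the bar flat on the middle of the board, lengthwise along it. Finally put the stamp, the tin and the spool back upright in the tray, each exactly where it stood at the start, without tipping any of them over.

Things in the scene. Friction and masses are not known exactly. Their poses are not given: they have to be found in the camera images.
- packing_tray: Fixed white tray with dark wooden rim, 196 (x) x 236 (y) mm; origin at the centre of its underside, +x to its back, +y to its left. Floor at 8 mm, rim top at 16 mm. Flush grey pads mark places: a long one behind (x 28, y 0 mm) for the bar, a small square one before it (x -28, y 0) for the stamp, round ones (x -45, y 65 and -65), one for the tin and one for the spool, either way round.
- cork_mat: Fixed thin brown cork mat, 110 (x) x 230 (y) x 4 mm, the side area; left or right of the tray. Origin at the centre of its underside, y along its length; top at 4 mm.
- board: Fixed flat dark grey slate tasting board, 90 (x) x 200 (y) x 12 mm; on the other side of the tray from the cork mat. Origin at the centre of its underside, y along its length; top at 12 mm.
- blue_bar: Loose chocolate bar in a blue wrapper with a cream label, 64 (x) x 140 (y) x 11 mm, 85 g, lying flat at the back of the tray with its length along the tray's y. Origin at the centre of its underside, y along its length. Grasp across the 64 mm.
- stamp: Loose wooden hand stamp standing upright: base 32 (x) x 44 (y) x 17 mm, turned round knob 28 mm thick from 32 to 65 mm above the underside. 60 g. Origin at the centre of its underside, z up. Grasp the knob from above, across its x. It stands between tin and spool, 10 mm from each and 8 mm from the bar, so it must go first and come back last.
- tin: Loose round sweet tin with a dark brown lid and cream side, 65 mm across, 40 mm high, 120 g; origin at the centre of its underside, z up. Any grasp across its diameter serves where the fingers have room.
- red_spool: Loose spool of red ribbon between two round brown card rims, lying flat: 66 mm across the rims, 26 mm high, 50 g; origin at the centre of its underside, z up. Grasp across the rims.

How it is judged:
By the outcome, as a careful person would: the job done as asked, in the order asked, and still so for the second after the job is handed in, with the robot touching nothing.
It also fails if it takes over 141 s, if anything falls off the work surface, if the arm or the gripper's body presses on something with over 40 N, if the wrist force passes 120 N, or if a joint passes its speed limit or range.

ROBOT

A 6-joint arm with a two-finger parallel gripper is mounted at the origin on a cart in front of the work surface, level with it; the furniture and walls round the work are solid. World frame = base frame: x ahead of the robot, y to its left, z up, the work surface at z = 0. Lengths are in mm, angles in rad, forces in N, time in s.
With the tool pointing down it reaches from about 325 to 1000 mm from the base axis. Payload 5.1 kg.
Tool frame: the origin (TCP) lies at the very end of the fingers, on their centre line; the grasp point (between the pads) lies 19 mm behind it (arm.grip_point_offset is the z of the grasp point in the tool frame, in mm); z points along the fingers, y is the line along which they close (so a half turn about z gives the same grasp; the last joint's range is limited). The gripper opens to 85 mm and grips with 20 to 120 N. Pads are 22 mm wide; open, the fingers measure 114 mm over their backs; the gripper's body (76 mm by 85 mm) begins 54 mm behind the grasp point. The pads swing forward as they close: fully open they stand 13 mm farther back than shut.
Start: joints at [1.07, 0.124, 1.65, -0, 1.367, -0.083], TCP at [263.757, 594.068, 204.622] pointing down, gripper open.
Joint ranges: [-2.61, 2.61], [-1.02, 2.33], [0.03, 2.71], [-1.35, 4.49], [0.32, 2.68], [-2.91, 2.91]. Speed limits (rad/s): [2.57, 2.57, 3.14, 3.14, 3.14, 3.14].

INTERFACE

Orientations are given as [roll, pitch, yaw] about the fixed x, y, z axes, in that order (R = Rz(yaw) Ry(pitch) Rx(roll)).
In Python, from cell import arm gives the robot as it stands.
- The arm moves only by the shell command python3 -m pendant 'ROWS' [OPENING] [FORCE]. ROWS is JSON, a list of rows, each an object of numbers: "x", "y", "z": the shift along the tool's x, y, z each as a share of 40 mm, from -1 to 1; "roll": the turn about the tool's z as a share of 0.15 rad, from -1 to 1. In form: [{"x": .., "y": .., "z": .., "roll": ..}, ...]. A call has 1 to 12 rows; each row shifts and turns the commanded pose from where the row before left it, along the tool's axes as they then stand; what a row does not reach is not made up. A row lasts 1/10 s, in which the tool goes at most 50 mm and 8.59 degrees, less where a joint would pass 70% of its speed; a pose out of reach is approached as far as the arm can. A call with a number of a shift or a turn outside -1 to 1 is refused whole. A call with a gripper value outside its range is refused whole. OPENING is the closure, from 0 (fully open) to 1 (shut), set as the call begins (- or left out, the last holds). The fingers move at their own pace and stop on an object; FORCE is the grip in N (left out, the last holds). Time passes only in rows, so rows that do not move let the fingers close. It gives the time, the measured TCP pose, the force, the opening and the grip force at its end, in the units of the state.
- arm.read_state(): the state, without advancing time (a new reading comes with each control period).
- arm.camera(name): name is "side" or "top"; returns (picture, depth): 384x512x3 uint8, red, green, blue; 384x512 float32, mm along the optical axis (not along the pixel's ray), 0 where there is no reading.
- arm.calibration(name): a dict with "mtx" (3x3 intrinsics, pixels), "k1" (the pictures are not rectified: a ray, as slopes to the right and down, at radius r is drawn at 1 + k1 r^2 times it, then the intrinsics apply), "origin" and "orientation" of the camera in the world. Camera axes: x right, y down, z forward; pixel columns grow to the right and rows downward; lengths in mm; the calibration is good to about 2 mm. A picture is of the moment at which its call begins. calibration takes no time and is no camera call.
- arm.finish_job(): hands the job in; it is judged then, once.
Trained networks look in the newest picture that a camera, given by its name, has taken for a name from the list of things; names that differ only in an ending like _2 or _b are one class to them, and where a whole thing is asked for, a point or a joint stands for the part that bears it (a point fixed in the world has none). Each returns a list of dicts, best first, with "conf" (0 to 1); they miss things now and then, are a little off and sometimes report something else, mostly with a low value. They report only what shows in the picture. A call takes as long as a camera call.
- arm.look_for(camera, thing): "extent" ([left, top, right, bottom] in pixels, round what is visible of it).
- arm.silhouettes(camera, thing): "mask" (384x512 bool, what is visible of it) and "extent" ([left, top, right, bottom] in pixels, round what is visible of it).
The state is a dict: "time": time; "joint_pos": joint angles; "qd": joint speeds; "effort": joint torques, N m; "tcp_pos": TCP position; "eef_rot": TCP orientation; "contact_force": force on the tool from outside, world axes, zero at the start; "wrist_torque": the same for the moment, N m; "finger_gap": opening from 0.0 (shut) to 1.0 (fully open); "grip_force": force on a finger pad.
Only numpy, scipy, OpenCV 4.12 (cv2) and the standard library are available. Lean on these libraries where they do the work, as an engineer would, in place of code of your own. Each camera call takes 0.05 s, during which the arm holds its last target. There are 200 camera calls.

## Working session

There is one attempt and no reset: what is moved stays moved. The work goes in short steps, Python scripts to look and compute and a shell command to move; the robot and the scene stay as the last step left them, time stands still between calls to the robot, and variables do not carry over. Pictures are saved under pics/ and viewed, at most 14 in all, crops included, and the job is handed in when it is done.

```bash
ls; mkdir -p pics; python3 - <<'E'
from cell import arm
import cv2,numpy as np
s=arm.read_state();print({k:np.round(v,3).tolist() for k,v in s.items()}, arm.grip_point_offset)
for n in("top","side"):
    p,d=arm.camera(n);cv2.imwrite(f"pics/{n}0.png",p[:,:,::-1]);np.save(f"d_{n}.npy",d)
    print(n,arm.calibration(n))
    for t in("blue_bar","stamp","tin","red_spool","board","cork_mat","packing_tray"):
        print(t,[(round(r["conf"],2),np.round(r["extent"]).tolist()) for r in arm.look_for(n,t)][:3])
E
```

```text
pics
{'time': 0.0, 'joint_pos': [1.07, 0.124, 1.652, -0.0, 1.367, -0.083], 'qd': [-0.001, -0.002, 0.0, 0.001, 0.001, 0.0], 'effort': [-0.0, -42.363, -36.544, -0.0, 0.007, 0.0], 'tcp_pos': [263.45, 593.499, 203.368], 'eef_rot': [-3.14, -0.0, 2.724], 'contact_force': [0.008, 0.215, -0.135], 'wrist_torque': [-0.023, 0.034, 0.02], 'grip_force': 0.0, 'finger_gap': 1.001} -18.700000000000003
top {'mtx': array([[494.2152055 ,   0.        , 250.89392437],
       [  0.        , 494.2152055 , 185.52900799],
       [  0.        ,   0.        ,   1.        ]]), 'k1': -0.062091621830177836, 'origin': array([ 409.50946203,   12.95242985, 1252.3171152 ]), 'orientation': array([-3.05547670e+00,  2.57431772e-03, -1.57494733e+00])}
blue_bar [(0.73, [237.0, 147.0, 291.0, 174.0])]
stamp [(0.67, [251.0, 173.0, 271.0, 188.0]), (0.28, [93.0, 199.0, 184.0, 247.0])]
tin [(0.73, [279.0, 175.0, 305.0, 201.0])]
red_spool [(0.86, [223.0, 175.0, 250.0, 202.0])]
board [(0.57, [328.0, 187.0, 411.0, 234.0])]
cork_mat [(0.88, [92.0, 198.0, 183.0, 248.0])]
packing_tray [(0.58, [217.0, 131.0, 311.0, 211.0])]
side {'mtx': array([[444.84869117,   0.        , 262.66164992],
       [  0.        , 444.84869117, 193.22491156],
       [  0.        ,   0.        ,   1.        ]]), 'k1': 0.05200805399331999, 'origin': array([ 131.48288512, -855.91348574,  889.98244278]), 'orientation': array([-2.31844552,  0.01738847, -0.43897659])}
blue_bar [(0.57, [271.0, 178.0, 308.0, 212.0]), (0.52, [173.0, 129.0, 225.0, 173.0])]
stamp [(0.73, [259.0, 183.0, 274.0, 201.0]), (0.3, [270.0, 176.0, 307.0, 210.0])]
tin [(0.77, [264.0, 198.0, 285.0, 223.0]), (0.59, [172.0, 131.0, 225.0, 176.0])]
red_spool [(0.95, [241.0, 173.0, 263.0, 196.0]), (0.16, [253.0, 246.0, 329.0, 316.0])]
board [(0.69, [255.0, 245.0, 327.0, 315.0])]
cork_mat [(0.62, [172.0, 130.0, 224.0, 175.0])]
packing_tray [(0.92, [231.0, 164.0, 326.0, 236.0])]
```

```bash
cat > h.py <<'E'
from cell import arm
import cv2,numpy as np
from scipy.spatial.transform import Rotation as R
def rays(n,uv):
    c=arm.calibration(n);K=c["mtx"]
    uv=np.atleast_2d(uv).astype(float)
    p=cv2.undistortPoints(uv[:,None],K,np.array([c["k1"],0,0,0.]))[:,0]
    return np.c_[p,np.ones(len(p))]@R.from_euler("xyz",c["orientation"]).as_matrix().T,c["origin"]
def plane(n,uv,z):
    d,o=rays(n,uv);return o+d*((z-o[2])/d[:,2])[:,None]
def depth(n,uv,dep):
    d,o=rays(n,uv);return o+d*np.asarray(dep)[:,None]
def rect(P):
    (c,wh,a)=cv2.minAreaRect(P[:,:2].astype(np.float32));return np.round(c,1),np.round(wh,1),round(a,2)
def mask(n,t):
    r=arm.silhouettes(n,t);return (r[0]["mask"],r[0]["conf"]) if r else (None,0)
def pts(m): v,u=np.nonzero(m);return np.c_[u,v]
E
python3 - <<'E'
from h import *
for n in("top","side"):
    p,d=arm.camera(n)
    c=p[120:260,80:420] if n=="top" else p[110:330,150:350]
    cv2.imwrite(f"pics/{n}1.png",cv2.resize(c[:,:,::-1],None,fx=2.35 if n=="top" else 2.7,fy=2.35 if n=="top" else 2.7,interpolation=2))
    for t,z in(("blue_bar",19),("stamp",73),("tin",48),("red_spool",34),("board",12),("cork_mat",4),("packing_tray",16)):
        m,c=mask(n,t)
        if m is None: print(t,None);continue
        q=pts(m);P=plane(n,q,z);D=depth(n,q,d[m]);ok=d[m]>0
        print(n,t,round(c,2),len(q),"plane",rect(P),"depth z pct",np.percentile(D[ok,2],[5,50,95]).round(1),"medxy",np.median(D[ok],0)[:2].round(1))
        h=ok&(abs(D[:,2]-z)<5)
        if h.sum()>5: print("    top-level",h.sum(),rect(D[h]),D[h].mean(0).round(1))
E
```

```text
top blue_bar 0.64 1454 plane (array([580.7, -18.4]), array([ 66.2, 142.1]), 1.97) depth z pct [13.1 18.3 22.4] medxy [580.5 -19.9]
    top-level 1328 (array([580.6, -17.4]), array([ 64.7, 140.1]), 1.94) [580.4 -17.3  18.6]
top stamp 0.69 213 plane (array([520.9, -13.5]), array([38.4, 31.3]), 89.72) depth z pct [21.7 60.3 72.9] medxy [521.9 -13.6]
    top-level 60 (array([524.5, -14.6]), array([21.5, 21.6]), 62.34) [524.1 -14.1  70.8]
top tin 0.66 583 plane (array([509.5, -78.8]), array([66.1, 63.8]), 89.74) depth z pct [34.5 46.  49.9] medxy [509.3 -78.1]
    top-level 491 (array([509.6, -80.1]), array([62.4, 63.1]), 44.13) [509.8 -80.2  46.6]
top red_spool 0.77 483 plane (array([505.7,  50.7]), array([63.2, 61.2]), 44.83) depth z pct [28.3 32.9 37. ] medxy [506.2  50.2]
    top-level 450 (array([505.7,  50.7]), array([63.4, 61.3]), 45.05) [505.5  50.   33.2]
top board 0.77 2880 plane (array([ 453.3, -284.3]), array([ 93.2, 204.9]), 8.56) depth z pct [ 5.8 10.6 14.6] medxy [ 453.6 -283.1]
    top-level 2595 (array([ 454.1, -284.9]), array([ 90.3, 200.9]), 8.48) [ 454.  -283.9   10.9]
[... 1300 characters left out ...]
.38) [504.8  45.2  34.3]
side board 0.73 2630 plane (array([ 453. , -287.5]), array([ 92.1, 202.4]), 8.74) depth z pct [ 9.6 12.6 15.2] medxy [ 452.9 -296.9]
    top-level 2578 (array([ 454. , -286.8]), array([ 91.7, 202.3]), 9.05) [ 453.6 -294.3   12.6]
side cork_mat 0.71 1372 plane (array([421.6, 302.3]), array([110.1, 229.8]), 2.5) depth z pct [1.4 4.5 7.6] medxy [421.7 288.4]
    top-level 1350 (array([422. , 301.8]), array([110.4, 234.2]), 2.61) [421.7 292.    4.5]
side packing_tray 0.93 2252 plane (array([550.3, -24. ]), array([201.5, 247.9]), 0.9) depth z pct [ 5.   9.5 17.5] medxy [564.5 -52.7]
    top-level 761 (array([552.1, -17.4]), array([199.2, 243.5]), 1.16) [552.1 -38.7  15. ]
```

View pics/top1.png

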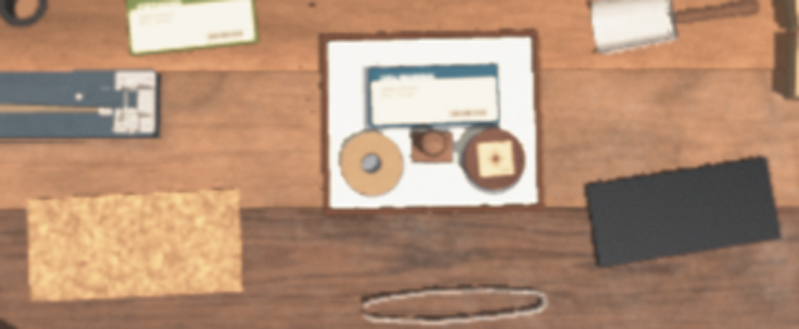

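View pics/side1.png

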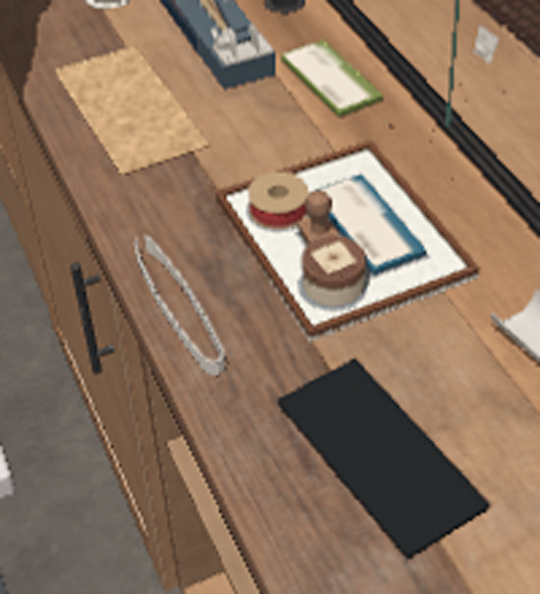

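Top picture: the tray shows at the centre with the bar behind. The spool is on the left at (370,160), the stamp in the middle at (432,145) and the tin on the right at (495,158). The cork mat is on the left and the slate on the right. The side picture agrees, and the measurements match the pad layout within about 2 mm.

```bash
cat >> h.py <<'E'
def need(x,y,z,yaw):
    "shares: roll first, then shifts in the turned tool frame"
    s=arm.read_state();p=s["tcp_pos"];w=s["eef_rot"][2]
    dr=-((yaw-w+np.pi)%(2*np.pi)-np.pi)/.15
    d=np.array([x,y,z])-p
    print("pos",np.round(p,1),"yaw",round(w,3),"| roll",round(dr,2),"x",round((d[0]*np.cos(yaw)+d[1]*np.sin(yaw))/40,2),"y",round((d[0]*np.sin(yaw)-d[1]*np.cos(yaw))/40,2),"z",round(-d[2]/40,2),"| F",np.round(s["contact_force"],1),"gap",round(s["finger_gap"],3),"t",round(s["time"],1))
E
python3 -m pendant '[{"roll":1},{"roll":1},{"roll":1},{"roll":1},{"roll":1},{"roll":1},{"roll":1},{"roll":0.58},{}]' 0
python3 -c "from h import *;need(524.2,-15.5,150,1.587)"
```

```text
pos [263.7 594.1 204.6] yaw 2.724 | roll 7.58 x -15.34 y 6.26 z 1.37 | F [-0.   0.4 -0.6] gap 0.999 t 1.6schema error: expected keys x, y, z, roll
```

```bash

python3 -m pendant '[{"x":0,"y":0,"z":0,"roll":1},{"x":0,"y":0,"z":0,"roll":1},{"x":0,"y":0,"z":0,"roll":1},{"x":0,"y":0,"z":0,"roll":1},{"x":0,"y":0,"z":0,"roll":1},{"x":0,"y":0,"z":0,"roll":1},{"x":0,"y":0,"z":0,"roll":1},{"x":0,"y":0,"z":0,"roll":0.58},{"x":0,"y":0,"z":0,"roll":0}]' 0
python3 -m pendant '[{"x":-0.9,"y":0.3,"z":0,"roll":0},{"x":-0.9,"y":0.3,"z":0,"roll":0},{"x":-0.9,"y":0.3,"z":0,"roll":0},{"x":-0.9,"y":0.3,"z":0,"roll":0},{"x":-0.9,"y":0.3,"z":0,"roll":0},{"x":-0.9,"y":0.4,"z":0,"roll":0},{"x":-0.9,"y":0.4,"z":0,"roll":0},{"x":-0.9,"y":0.4,"z":0,"roll":0},{"x":-0.9,"y":0.4,"z":0,"roll":0},{"x":-0.9,"y":0.4,"z":0,"roll":0}]'
python3 -c "from h import *;need(524.2,-15.5,150,1.587)"
```

```text
time: 2.5
tcp_pos: [263.8, 594.1, 204.6]
eef_rot: [-3.142, 0.0, 1.587]
contact_force: [-0.7, -0.0, 0.3]
finger_gap: 0.998
grip_force: 0.0
time: 3.5
tcp_pos: [409.9, 234.9, 204.9]
eef_rot: [3.141, -0.0, 1.589]
contact_force: [1.4, 0.1, -0.4]
finger_gap: 1.0
grip_force: 0.0
pos [409.9 234.9 204.9] yaw 1.589 | roll 0.02 x -6.31 y 2.75 z 1.37 | F [ 1.4  0.1 -0.4] gap 1.0 t 3.5
```

```bash

python3 -m pendant '[{"x":-0.9,"y":0.4,"z":0,"roll":0},{"x":-0.9,"y":0.4,"z":0,"roll":0},{"x":-0.9,"y":0.4,"z":0,"roll":0},{"x":-0.9,"y":0.4,"z":0,"roll":0},{"x":-0.9,"y":0.4,"z":0.4,"roll":0},{"x":-0.9,"y":0.4,"z":0.5,"roll":0},{"x":-0.9,"y":0.35,"z":0.5,"roll":0},{"x":0,"y":0,"z":0,"roll":0},{"x":0,"y":0,"z":0,"roll":0}]'
python3 - <<'E'
from h import *
need(524.2,-15.5,37,1.587)
p,d=arm.camera("side");cv2.imwrite("pics/s2.png",cv2.resize(p[100:250,190:340,::-1],None,fx=4,fy=4,interpolation=2))
E
```

```text
time: 4.4
tcp_pos: [523.2, -14.5, 148.0]
eef_rot: [-3.14, -0.001, 1.586]
contact_force: [-0.8, 0.1, 0.6]
finger_gap: 0.999
grip_force: 0.0
pos [523.2 -14.5 148. ] yaw 1.586 | roll -0.0 x -0.03 y 0.02 z 2.77 | F [-0.8  0.1  0.6] gap 0.999 t 4.4
```

View pics/s2.png

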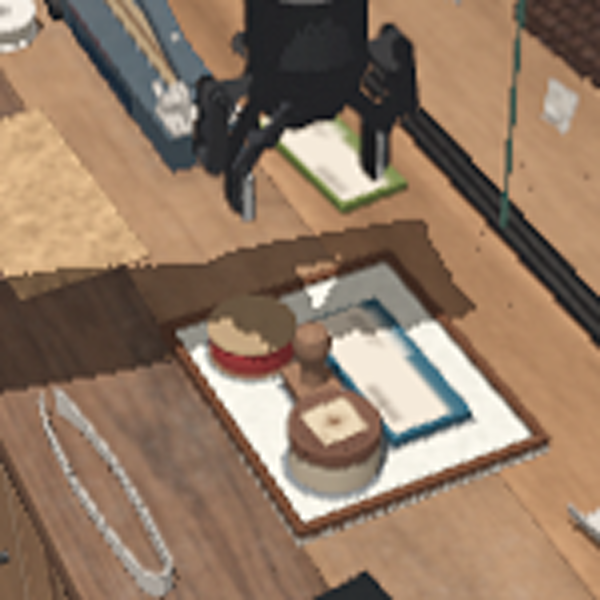

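The open gripper hangs over the stamp at about (310,350), with its fingers straddling it along x. Everything is clear, so I'm descending and gripping.

```bash

python3 -m pendant '[{"x":-0.01,"y":0.01,"z":0.7,"roll":0},{"x":0,"y":0,"z":0.7,"roll":0},{"x":0,"y":0,"z":0.7,"roll":0},{"x":0,"y":0,"z":0.6,"roll":0},{"x":0,"y":0,"z":0,"roll":0}]' 0
python3 -m pendant '[{"x":0,"y":0,"z":0,"roll":0},{"x":0,"y":0,"z":0,"roll":0},{"x":0,"y":0,"z":0,"roll":0},{"x":0,"y":0,"z":0,"roll":0},{"x":0,"y":0,"z":0,"roll":0},{"x":0,"y":0,"z":0,"roll":0},{"x":0,"y":0,"z":0,"roll":0},{"x":0,"y":0,"z":0,"roll":0}]' 1 30
```

```text
time: 4.95
tcp_pos: [521.2, -12.6, 38.0]
eef_rot: [-3.136, -0.001, 1.589]
contact_force: [-0.9, -0.3, -0.4]
finger_gap: 0.999
grip_force: 0.0
time: 5.75
tcp_pos: [524.8, -14.4, 41.8]
eef_rot: [3.14, 0.0, 1.587]
contact_force: [-0.1, 1.0, 5.5]
finger_gap: 0.218
grip_force: 28.1
```

```bash

python3 -m pendant '[{"x":0,"y":0,"z":0,"roll":0},{"x":0,"y":0,"z":0,"roll":0}]'
python3 - <<'E'
from h import *
need(524.8,-14.4,41.8,1.587)
p,d=arm.camera("side");cv2.imwrite("pics/s3.png",cv2.resize(p[150:240,220:320,::-1],None,fx=6,fy=6,interpolation=2))
E
```

```text
time: 5.95
tcp_pos: [524.8, -14.4, 41.7]
eef_rot: [3.14, 0.0, 1.587]
contact_force: [-0.2, -0.9, 6.3]
finger_gap: 0.22
grip_force: 28.1
pos [524.8 -14.4  41.7] yaw 1.587 | roll -0.0 x -0.0 y -0.0 z -0.0 | F [-0.2 -0.9  6.3] gap 0.22 t 6.0
```

View pics/s3.png

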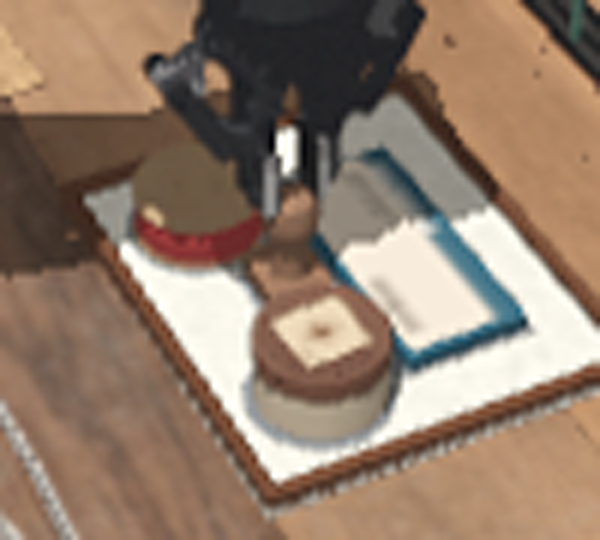

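The pads hold only the upper half of the knob, as the gap of 0.22 and the 6 N upward reaction also show. I'll open, go 12 mm lower and grip again.

```bash

python3 -m pendant '[{"x":0,"y":0,"z":0,"roll":0},{"x":0,"y":0,"z":0,"roll":0},{"x":0,"y":0,"z":0,"roll":0},{"x":0,"y":0,"z":0,"roll":0},{"x":0,"y":0,"z":0.15,"roll":0},{"x":0,"y":0,"z":0.15,"roll":0},{"x":0,"y":0,"z":0,"roll":0},{"x":0,"y":0,"z":0,"roll":0}]' 0.3
python3 -m pendant '[{"x":0,"y":0,"z":0,"roll":0},{"x":0,"y":0,"z":0,"roll":0},{"x":0,"y":0,"z":0,"roll":0},{"x":0,"y":0,"z":0,"roll":0},{"x":0,"y":0,"z":0,"roll":0},{"x":0,"y":0,"z":0,"roll":0}]' 1 30
python3 - <<'E'
from h import *
p,d=arm.camera("side");cv2.imwrite("pics/s4.png",cv2.resize(p[150:240,220:320,::-1],None,fx=6,fy=6,interpolation=2))
E
```

```text
time: 6.8
tcp_pos: [523.5, -14.2, 28.1]
eef_rot: [-3.141, -0.0, 1.587]
contact_force: [0.1, 0.6, 0.2]
finger_gap: 0.699
grip_force: 0.0
time: 7.4
tcp_pos: [524.3, -14.3, 29.1]
eef_rot: [3.141, 0.0, 1.587]
contact_force: [-0.7, 0.2, 4.4]
finger_gap: 0.301
grip_force: 29.5
```

View pics/s4.png

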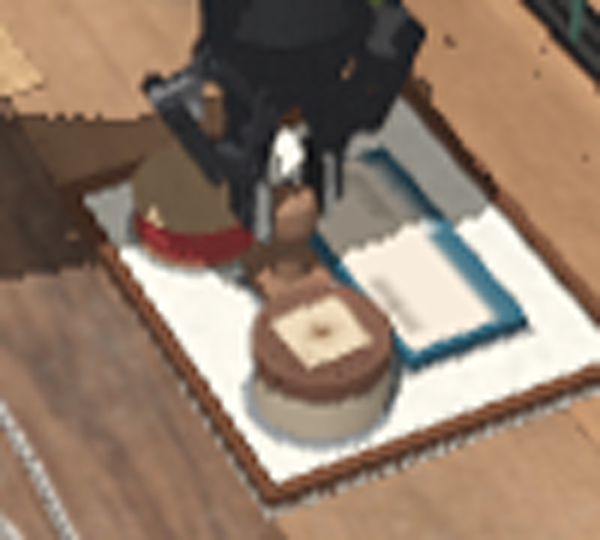

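```bash

python3 -m pendant '[{"x":0,"y":0,"z":0,"roll":0},{"x":0,"y":0,"z":0,"roll":0},{"x":0,"y":0,"z":0,"roll":0},{"x":0,"y":0,"z":0.1,"roll":0},{"x":0,"y":0,"z":0.1,"roll":0},{"x":0,"y":0,"z":0,"roll":0},{"x":0,"y":0,"z":0,"roll":0}]' 0.4
python3 -m pendant '[{"x":0,"y":0,"z":0,"roll":0},{"x":0,"y":0,"z":0,"roll":0},{"x":0,"y":0,"z":0,"roll":0},{"x":0,"y":0,"z":0,"roll":0},{"x":0,"y":0,"z":0,"roll":0},{"x":0,"y":0,"z":0,"roll":0}]' 1 30
python3 - <<'E'
from h import *
need(0,0,0,1.587)
p,d=arm.camera("side");cv2.imwrite("pics/s5.png",cv2.resize(p[150:240,220:320,::-1],None,fx=6,fy=6,interpolation=2))
E
```

```text
time: 8.15
tcp_pos: [523.6, -14.2, 20.2]
eef_rot: [-3.141, -0.0, 1.587]
contact_force: [0.3, -0.1, 0.3]
finger_gap: 0.599
grip_force: 0.0
time: 8.75
tcp_pos: [524.2, -14.3, 21.0]
eef_rot: [3.141, 0.0, 1.587]
contact_force: [-1.5, -0.5, 3.2]
finger_gap: 0.302
grip_force: 29.5
pos [524.2 -14.3  21. ] yaw 1.587 | roll -0.0 x 0.57 y -13.1 z 0.52 | F [-1.5 -0.5  3.2] gap 0.302 t 8.8
```

View pics/s5.png

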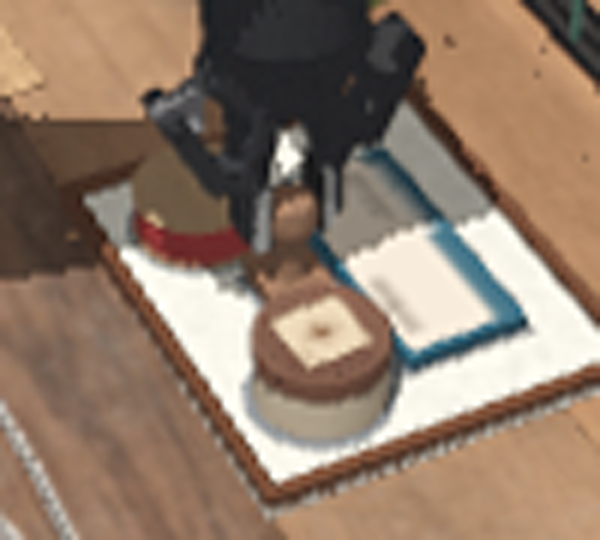

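```bash

python3 -m pendant '[{"x":0,"y":0,"z":-0.2,"roll":0},{"x":0,"y":0,"z":-0.5,"roll":0},{"x":0,"y":0,"z":-0.7,"roll":0},{"x":0,"y":0,"z":-0.7,"roll":0},{"x":0,"y":0,"z":-0.4,"roll":0},{"x":0,"y":0,"z":0,"roll":0}]'
python3 -m pendant '[{"x":0.3,"y":-0.12,"z":0,"roll":0},{"x":0.6,"y":-0.24,"z":0,"roll":0},{"x":0.6,"y":-0.24,"z":0,"roll":0},{"x":0.6,"y":-0.24,"z":0,"roll":0},{"x":0.6,"y":-0.24,"z":0,"roll":0},{"x":0.6,"y":-0.24,"z":0,"roll":0},{"x":0.6,"y":-0.24,"z":0,"roll":0},{"x":0.6,"y":-0.24,"z":0,"roll":0},{"x":0.6,"y":-0.24,"z":0,"roll":0},{"x":0.6,"y":-0.24,"z":0,"roll":0},{"x":0.3,"y":-0.12,"z":0,"roll":0},{"x":0,"y":0,"z":0,"roll":0}]'
python3 - <<'E'
from h import *
need(424.7,223,17.5,1.618)
p,d=arm.camera("side");cv2.imwrite("pics/s6.png",cv2.resize(p[90:240,150:350,::-1],None,fx=4,fy=4,interpolation=2))
E
```

```text
time: 9.4
tcp_pos: [525.8, -14.5, 123.6]
eef_rot: [3.136, 0.001, 1.587]
contact_force: [0.1, 0.4, -0.4]
finger_gap: 0.299
grip_force: 29.6
time: 10.6
tcp_pos: [422.3, 225.0, 119.0]
eef_rot: [-3.139, 0.001, 1.59]
contact_force: [-0.5, -0.4, -0.4]
finger_gap: 0.305
grip_force: 29.6
pos [422.3 225.  119. ] yaw 1.59 | roll -0.19 x -0.05 y 0.06 z 2.54 | F [-0.5 -0.4 -0.4] gap 0.305 t 10.6
```

View pics/s6.png

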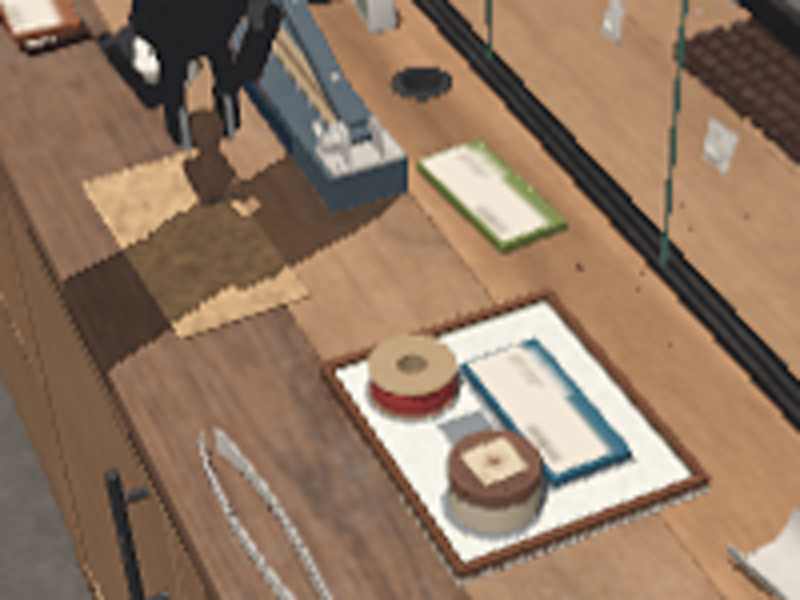

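The stamp is held upright over the mat at about (210,160), and the tin, spool and bar are undisturbed. Lowering it now.

```bash

python3 -m pendant '[{"x":0,"y":0,"z":0.5,"roll":0},{"x":0,"y":0,"z":0.7,"roll":0},{"x":0,"y":0,"z":0.7,"roll":0},{"x":0,"y":0,"z":0.4,"roll":0},{"x":0,"y":0,"z":0.1,"roll":0},{"x":0,"y":0,"z":0,"roll":0},{"x":0,"y":0,"z":0,"roll":0}]'
```

```text
time: 11.35
tcp_pos: [425.1, 224.1, 25.7]
eef_rot: [3.14, -0.0, 1.586]
contact_force: [0.7, 0.9, -0.8]
finger_gap: 0.303
grip_force: 29.6
```

```bash

python3 -m pendant '[{"x":0,"y":0,"z":0.1,"roll":0},{"x":0,"y":0,"z":0.08,"roll":0},{"x":0,"y":0,"z":0,"roll":0},{"x":0,"y":0,"z":0,"roll":0}]'
```

```text
time: 11.75
tcp_pos: [424.1, 224.2, 17.5]
eef_rot: [3.142, -0.0, 1.587]
contact_force: [-0.6, -0.1, -1.0]
finger_gap: 0.303
grip_force: 29.6
```

```bash

python3 -m pendant '[{"x":0,"y":0,"z":0.02,"roll":0},{"x":0,"y":0,"z":0.01,"roll":0},{"x":0,"y":0,"z":0,"roll":0}]'
python3 -m pendant '[{"x":0,"y":0,"z":0,"roll":0},{"x":0,"y":0,"z":0,"roll":0},{"x":0,"y":0,"z":0,"roll":0},{"x":0,"y":0,"z":0,"roll":0},{"x":0,"y":0,"z":0,"roll":0},{"x":0,"y":0,"z":0,"roll":0},{"x":0,"y":0,"z":0,"roll":0}]' 0
python3 -m pendant '[{"x":0,"y":0,"z":-0.3,"roll":0},{"x":0,"y":0,"z":-0.7,"roll":0},{"x":0,"y":0,"z":-0.9,"roll":0},{"x":0,"y":0,"z":-0.7,"roll":0},{"x":0,"y":0,"z":-0.3,"roll":0},{"x":0,"y":0,"z":0,"roll":0},{"x":0,"y":0,"z":0,"roll":0}]'
python3 - <<'E'
from h import *
need(509,-80.5,130,0.785)
p,d=arm.camera("side")
m,c=mask("side","stamp");print(c)
if m is not None:
    D=depth("side",pts(m),d[m]);D=D[d[m]>0];print(np.percentile(D[:,2],[5,50,98]),np.median(D[D[:,2]>55],0))
# gripper tips: dark points above z 70 near tcp
q=pts(d>0);D=depth("side",q,d[d>0]);p0=arm.read_state()["tcp_pos"]
k=(np.hypot(*(D[:,:2]-p0[:2]).T)<65)&(D[:,2]>85);print("lowest gripper pts",np.percentile(D[k,2],[0.5,1,2,5]),p0)
E
```

```text
time: 12.05
tcp_pos: [424.4, 224.3, 17.0]
eef_rot: [3.141, 0.0, 1.587]
contact_force: [-2.5, -1.3, 5.3]
finger_gap: 0.297
grip_force: 29.9
time: 12.75
tcp_pos: [424.1, 224.2, 16.2]
eef_rot: [-3.142, 0.0, 1.587]
contact_force: [-0.9, 0.9, -0.3]
finger_gap: 0.997
grip_force: 0.0
time: 13.45
tcp_pos: [423.5, 223.9, 131.2]
eef_rot: [-3.14, 0.001, 1.587]
contact_force: [0.5, -0.4, -0.2]
finger_gap: 1.002
grip_force: 0.0
pos [423.5 223.9 131.2] yaw 1.587 | roll 5.35 x -3.87 y 6.9 z 0.03 | F [ 0.5 -0.4 -0.2] gap 1.002 t 13.4
0.52
[ 5.03770309 23.40619598 69.36169525] [423.34873464 212.7647425   63.78132696]
lowest gripper pts [179.09203038 183.8965017  190.87060458 213.16131442] [422.82940693 223.66057633 130.11292768]
```

```bash
python3 - <<'E'
from h import *
for px in ((190+245/4,100+217/4),(190+372/4,100+178/4)):  # s2, TCP z148, y -14.5
    d,o=rays("side",px);t=(-14.5-o[1])/d[0,1];print(o+d[0]*t)
for px in ((220+262/6,150+250/6),(220+330/6,150+215/6)):  # s5, TCP z21
    d,o=rays("side",px);t=(-14.5-o[1])/d[0,1];print(o+d[0]*t)
E
python3 -m pendant '[{"x":0,"y":0,"z":0,"roll":1},{"x":0,"y":0,"z":0,"roll":1},{"x":0,"y":0,"z":0,"roll":1},{"x":0,"y":0,"z":0,"roll":1},{"x":0,"y":0,"z":0,"roll":1},{"x":0,"y":0,"z":0,"roll":0.35},{"x":0,"y":0,"z":0,"roll":0}]'
python3 -m pendant '[{"x":-0.3,"y":0.5,"z":0,"roll":0},{"x":-0.5,"y":0.8,"z":0,"roll":0},{"x":-0.5,"y":0.9,"z":0,"roll":0},{"x":-0.5,"y":0.9,"z":0,"roll":0},{"x":-0.5,"y":0.9,"z":0,"roll":0},{"x":-0.5,"y":0.9,"z":0,"roll":0},{"x":-0.5,"y":0.9,"z":0,"roll":0},{"x":-0.4,"y":0.8,"z":0,"roll":0},{"x":-0.2,"y":0.3,"z":0,"roll":0},{"x":0,"y":0,"z":0,"roll":0},{"x":0,"y":0,"z":0,"roll":0}]'
python3 -c "from h import *;need(509,-80.5,130,0.785)"
```

```text
[480.47084929 -14.5        183.9437928 ]
[572.31025519 -14.5        184.60405741]
[513.34593336 -14.5         39.37602172]
[549.01317057 -14.5         47.33798277]
time: 14.25
tcp_pos: [423.1, 223.8, 130.3]
eef_rot: [-3.14, 0.003, 0.784]
contact_force: [-0.7, -0.4, 0.7]
finger_gap: 0.998
grip_force: 0.0
time: 15.35
tcp_pos: [507.9, -80.5, 131.4]
eef_rot: [-3.14, 0.0, 0.785]
contact_force: [-0.1, 0.1, -0.2]
finger_gap: 0.995
grip_force: 0.0
pos [507.9 -80.5 131.4] yaw 0.785 | roll -0.0 x 0.02 y 0.02 z 0.04 | F [-0.1  0.1 -0.2] gap 0.995 t 15.3
```

```bash

python3 -m pendant '[{"x":0.02,"y":0.02,"z":0.5,"roll":0},{"x":0,"y":0,"z":0.8,"roll":0},{"x":0,"y":0,"z":0.8,"roll":0},{"x":0,"y":0,"z":0.6,"roll":0},{"x":0,"y":0,"z":0.3,"roll":0},{"x":0,"y":0,"z":0,"roll":0},{"x":0,"y":0,"z":0,"roll":0}]' 0
python3 - <<'E'
from h import *
need(509,-80.5,10,0.785)
p,d=arm.camera("side");cv2.imwrite("pics/s7.png",cv2.resize(p[150:250,220:340,::-1],None,fx=6,fy=6,interpolation=2))
E
```

```text
time: 16.05
tcp_pos: [510.4, -80.8, 13.2]
eef_rot: [3.141, -0.001, 0.785]
contact_force: [0.4, -0.3, 0.1]
finger_gap: 1.001
grip_force: 0.0
pos [510.4 -80.8  13.2] yaw 0.785 | roll 0.0 x -0.02 y -0.03 z 0.08 | F [ 0.4 -0.3  0.1] gap 1.001 t 16.1
```

View pics/s7.png

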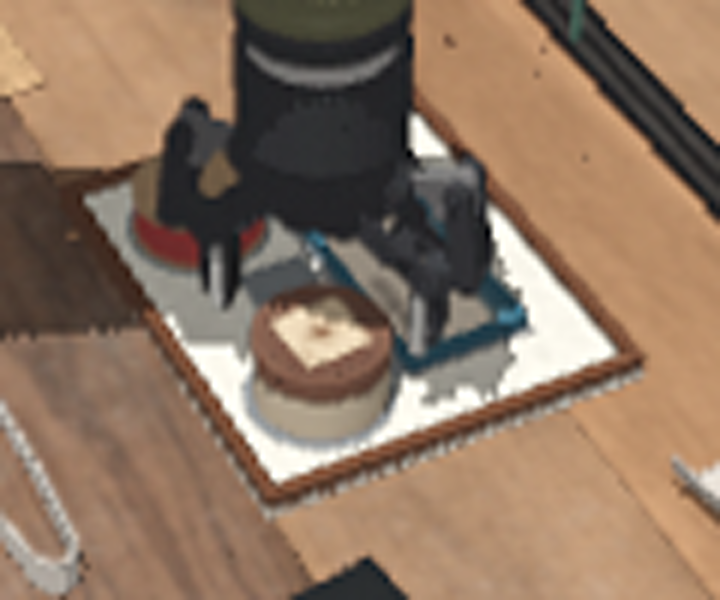

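The fingers straddle the tin lid (322,345) but still sit above it: the tips are at about (225,300) and (425,345). I need to go lower, watching the force.

```bash

python3 -m pendant '[{"x":-0.02,"y":-0.03,"z":0.2,"roll":0},{"x":0,"y":0,"z":0.2,"roll":0},{"x":0,"y":0,"z":0,"roll":0},{"x":0,"y":0,"z":0,"roll":0}]'
python3 -m pendant '[{"x":0,"y":0,"z":0.15,"roll":0},{"x":0,"y":0,"z":0.1,"roll":0},{"x":0,"y":0,"z":0,"roll":0},{"x":0,"y":0,"z":0,"roll":0}]'
python3 - <<'E'
from h import *
need(509,-80.5,-15,0.785)
p,d=arm.camera("side");cv2.imwrite("pics/s8.png",cv2.resize(p[150:250,220:340,::-1],None,fx=6,fy=6,interpolation=2))
E
```

```text
time: 16.5
tcp_pos: [508.0, -81.1, -4.1]
eef_rot: [-3.141, 0.0, 0.784]
contact_force: [-0.0, -0.2, 0.2]
finger_gap: 0.999
grip_force: 0.0
time: 16.9
tcp_pos: [508.2, -81.0, -14.0]
eef_rot: [-3.141, 0.0, 0.784]
contact_force: [0.3, -0.1, -0.2]
finger_gap: 0.998
grip_force: 0.0
pos [508.2 -81.  -14. ] yaw 0.784 | roll -0.0 x 0.02 y 0.01 z 0.02 | F [ 0.3 -0.1 -0.2] gap 0.998 t 16.9
```

View pics/s8.png

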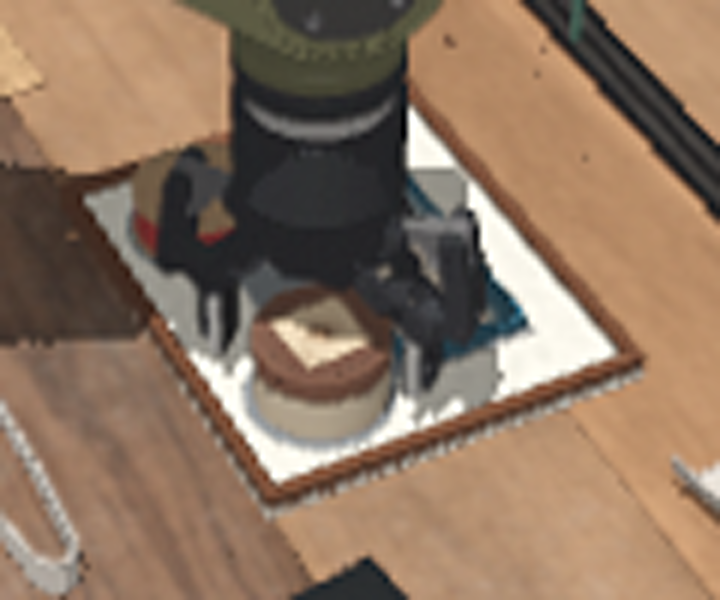

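The tips are now beside the tin's upper side, at about (225,345) and (430,390), i.e. z ≈ 32. They drop a little more as they close.

```bash

python3 -m pendant '[{"x":0.02,"y":0.01,"z":0.05,"roll":0},{"x":0,"y":0,"z":0,"roll":0},{"x":0,"y":0,"z":0,"roll":0},{"x":0,"y":0,"z":0,"roll":0},{"x":0,"y":0,"z":0,"roll":0},{"x":0,"y":0,"z":0,"roll":0}]' 1 30
python3 -c "from h import *;need(0,0,0,.785)"
python3 -m pendant '[{"x":0,"y":0,"z":-0.2,"roll":0},{"x":0,"y":0,"z":-0.5,"roll":0},{"x":0,"y":0,"z":-0.7,"roll":0},{"x":0,"y":0,"z":-0.7,"roll":0},{"x":0,"y":0,"z":-0.7,"roll":0},{"x":0,"y":0,"z":-0.4,"roll":0},{"x":0,"y":0,"z":0,"roll":0},{"x":0,"y":0,"z":0,"roll":0}]'
python3 -c "from h import *;need(421.2,298,-16,.785)"
```

```text
time: 17.55
tcp_pos: [509.5, -80.8, -15.6]
eef_rot: [3.141, -0.0, 0.784]
contact_force: [0.2, -0.4, 0.7]
finger_gap: 0.753
grip_force: 33.4
pos [509.5 -80.8 -15.6] yaw 0.784 | roll -0.0 x -7.58 y -10.43 z -0.39 | F [ 0.2 -0.4  0.7] gap 0.753 t 17.6
time: 18.35
tcp_pos: [508.7, -80.7, 111.8]
eef_rot: [-3.141, 0.0, 0.784]
contact_force: [-0.4, 0.2, -1.0]
finger_gap: 0.752
grip_force: 33.6
pos [508.7 -80.7 111.8] yaw 0.784 | roll -0.0 x 5.14 y -8.24 z 3.2 | F [-0.4  0.2 -1. ] gap 0.752 t 18.4
```

```bash

python3 -m pendant '[{"x":0.2,"y":-0.4,"z":0,"roll":0},{"x":0.47,"y":-0.75,"z":0,"roll":0},{"x":0.47,"y":-0.75,"z":0,"roll":0},{"x":0.47,"y":-0.75,"z":0,"roll":0},{"x":0.47,"y":-0.75,"z":0,"roll":0},{"x":0.47,"y":-0.75,"z":0,"roll":0},{"x":0.47,"y":-0.75,"z":0,"roll":0},{"x":0.47,"y":-0.75,"z":0,"roll":0},{"x":0.47,"y":-0.75,"z":0,"roll":0},{"x":0.47,"y":-0.75,"z":0,"roll":0},{"x":0.47,"y":-0.75,"z":0,"roll":0},{"x":0.24,"y":-0.34,"z":0,"roll":0}]'
python3 -m pendant '[{"x":0,"y":0,"z":0.3,"roll":0},{"x":0,"y":0,"z":0.7,"roll":0},{"x":0,"y":0,"z":0.7,"roll":0},{"x":0,"y":0,"z":0.7,"roll":0},{"x":0,"y":0,"z":0.4,"roll":0},{"x":0,"y":0,"z":0.1,"roll":0},{"x":0,"y":0,"z":0,"roll":0},{"x":0,"y":0,"z":0,"roll":0}]'
python3 -c "from h import *;need(421.2,298,-19.6,.785)"
```

```text
time: 19.55
tcp_pos: [419.0, 299.9, 110.3]
eef_rot: [-3.14, 0.003, 0.787]
contact_force: [-0.4, 0.5, -1.9]
finger_gap: 0.755
grip_force: 33.7
time: 20.35
tcp_pos: [422.2, 297.7, -3.3]
eef_rot: [3.141, -0.001, 0.784]
contact_force: [0.7, -0.2, -0.3]
finger_gap: 0.753
grip_force: 33.7
pos [422.2 297.7  -3.3] yaw 0.784 | roll -0.01 x -0.01 y -0.02 z 0.41 | F [ 0.7 -0.2 -0.3] gap 0.753 t 20.4
```

```bash

python3 -m pendant '[{"x":0,"y":0,"z":0.2,"roll":0},{"x":0,"y":0,"z":0.15,"roll":0},{"x":0,"y":0,"z":0.04,"roll":0},{"x":0,"y":0,"z":0.03,"roll":0},{"x":0,"y":0,"z":0,"roll":0},{"x":0,"y":0,"z":0,"roll":0}]'
```

```text
time: 20.95
tcp_pos: [422.2, 297.9, -19.6]
eef_rot: [3.142, -0.0, 0.784]
contact_force: [-2.0, -1.4, 4.5]
finger_gap: 0.751
grip_force: 34.1
```

```bash

python3 -m pendant '[{"x":0,"y":0,"z":0,"roll":0},{"x":0,"y":0,"z":0,"roll":0},{"x":0,"y":0,"z":0,"roll":0},{"x":0,"y":0,"z":0,"roll":0},{"x":0,"y":0,"z":-0.3,"roll":0},{"x":0,"y":0,"z":-0.7,"roll":0},{"x":0,"y":0,"z":-0.9,"roll":0},{"x":0,"y":0,"z":-0.9,"roll":0},{"x":0,"y":0,"z":-0.5,"roll":0},{"x":0,"y":0,"z":0,"roll":0}]' 0
python3 -m pendant '[{"x":0,"y":0,"z":0,"roll":-1},{"x":0,"y":0,"z":0,"roll":-1},{"x":0,"y":0,"z":0,"roll":-1},{"x":0,"y":0,"z":0,"roll":-1},{"x":0,"y":0,"z":0,"roll":-1},{"x":0,"y":0,"z":0,"roll":-1},{"x":0,"y":0,"z":0,"roll":-1},{"x":0,"y":0,"z":0,"roll":-1},{"x":0,"y":0,"z":0,"roll":-1},{"x":0,"y":0,"z":0,"roll":-1},{"x":0,"y":0,"z":0,"roll":-0.48},{"x":0,"y":0,"z":0,"roll":0}]'
python3 -c "from h import *;need(505.7,50,100,2.356)"
```

```text
time: 21.95
tcp_pos: [424.6, 299.2, 116.6]
eef_rot: [3.139, -0.009, 0.784]
contact_force: [0.1, 0.6, 0.5]
finger_gap: 0.999
grip_force: 0.0
time: 23.15
tcp_pos: [421.1, 297.3, 110.1]
eef_rot: [-3.139, -0.001, 2.356]
contact_force: [-0.6, 0.1, 0.2]
finger_gap: 0.999
grip_force: 0.0
pos [421.1 297.3 110.1] yaw 2.356 | roll 0.0 x -5.87 y -2.87 z 0.25 | F [-0.6  0.1  0.2] gap 0.999 t 23.1
```

```bash

python3 -m pendant '[{"x":-0.4,"y":-0.2,"z":0,"roll":0},{"x":-0.7,"y":-0.34,"z":0,"roll":0},{"x":-0.7,"y":-0.34,"z":0,"roll":0},{"x":-0.7,"y":-0.34,"z":0,"roll":0},{"x":-0.7,"y":-0.34,"z":0,"roll":0},{"x":-0.7,"y":-0.34,"z":0,"roll":0},{"x":-0.7,"y":-0.34,"z":0,"roll":0},{"x":-0.7,"y":-0.34,"z":0,"roll":0},{"x":-0.57,"y":-0.29,"z":0,"roll":0},{"x":0,"y":0,"z":0,"roll":0},{"x":0,"y":0,"z":0,"roll":0}]'
python3 -m pendant '[{"x":0,"y":0,"z":0.5,"roll":0},{"x":0,"y":0,"z":0.8,"roll":0},{"x":0,"y":0,"z":0.8,"roll":0},{"x":0,"y":0,"z":0.6,"roll":0},{"x":0,"y":0,"z":0.3,"roll":0},{"x":0,"y":0,"z":0,"roll":0},{"x":0,"y":0,"z":0,"roll":0}]'
python3 -c "from h import *;need(505.7,50,-27,2.356)"
```

```text
time: 24.25
tcp_pos: [506.3, 50.3, 110.8]
eef_rot: [-3.141, -0.001, 2.354]
contact_force: [-0.3, 0.5, -0.4]
finger_gap: 0.998
grip_force: 0.0
time: 24.95
tcp_pos: [507.4, 51.0, -7.8]
eef_rot: [3.141, 0.001, 2.357]
contact_force: [0.3, 0.2, 0.4]
finger_gap: 1.003
grip_force: 0.0
pos [507.4  51.   -7.8] yaw 2.357 | roll 0.01 x 0.01 y -0.05 z 0.48 | F [0.3 0.2 0.4] gap 1.003 t 24.9
```

```bash

python3 -m pendant '[{"x":0.01,"y":-0.02,"z":0.2,"roll":0},{"x":0,"y":0,"z":0.15,"roll":0},{"x":0,"y":0,"z":0.05,"roll":0},{"x":0,"y":0,"z":0,"roll":0},{"x":0,"y":0,"z":0,"roll":0}]'
python3 - <<'E'
from h import *
need(505.7,50,-27,2.356)
p,d=arm.camera("side");cv2.imwrite("pics/s9.png",cv2.resize(p[130:240,200:330,::-1],None,fx=5,fy=5,interpolation=2))
E
```

```text
time: 25.45
tcp_pos: [506.1, 50.2, -24.5]
eef_rot: [3.141, 0.0, 2.356]
contact_force: [0.1, 0.0, -0.5]
finger_gap: 0.999
grip_force: 0.0
pos [506.1  50.2 -24.5] yaw 2.356 | roll 0.0 x 0.0 y -0.01 z 0.06 | F [ 0.1  0.  -0.5] gap 0.999 t 25.4
```

View pics/s9.png

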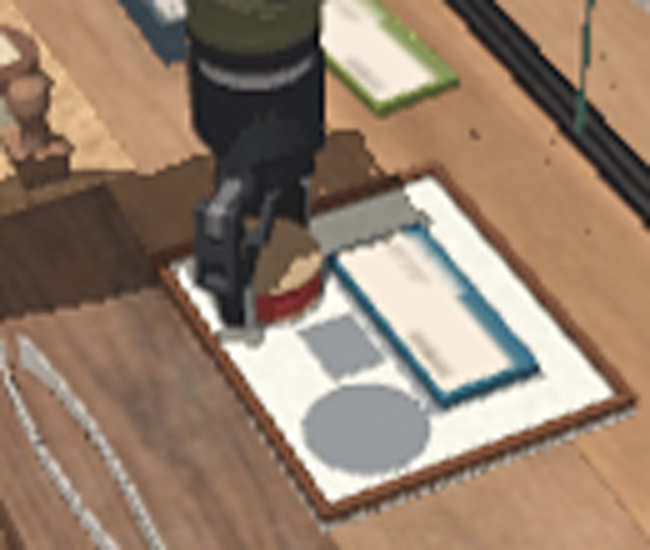

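The front fingertip (about 235,325) is just above the tray floor beside the spool. The tin and stamp pads lie bare. Closing on the spool.

```bash

python3 -m pendant '[{"x":0,"y":0,"z":0,"roll":0},{"x":0,"y":0,"z":0,"roll":0},{"x":0,"y":0,"z":0,"roll":0},{"x":0,"y":0,"z":0,"roll":0},{"x":0,"y":0,"z":0,"roll":0},{"x":0,"y":0,"z":0,"roll":0}]' 1 25
python3 -m pendant '[{"x":0,"y":0,"z":-0.2,"roll":0},{"x":0,"y":0,"z":-0.5,"roll":0},{"x":0,"y":0,"z":-0.7,"roll":0},{"x":0,"y":0,"z":-0.7,"roll":0},{"x":0,"y":0,"z":-0.7,"roll":0},{"x":0,"y":0,"z":-0.4,"roll":0},{"x":0,"y":0,"z":0,"roll":0},{"x":0,"y":0,"z":0,"roll":0}]'
python3 -c "from h import *;need(417.5,378,-28,2.356)"
```

```text
time: 26.1
tcp_pos: [506.4, 49.8, -23.5]
eef_rot: [-3.141, 0.001, 2.357]
contact_force: [-2.7, -1.5, 6.3]
finger_gap: 0.724
grip_force: 40.3
time: 26.9
tcp_pos: [505.8, 50.3, 103.3]
eef_rot: [3.141, 0.0, 2.356]
contact_force: [-0.4, -0.0, -0.9]
finger_gap: 0.719
grip_force: 41.0
pos [505.8  50.3 103.3] yaw 2.356 | roll 0.0 x 7.35 y 4.23 z 3.28 | F [-0.4 -0.  -0.9] gap 0.719 t 26.9
```

```bash

python3 -m pendant '[{"x":0.37,"y":0.21,"z":0,"roll":0},{"x":0.66,"y":0.38,"z":0,"roll":0},{"x":0.66,"y":0.38,"z":0,"roll":0},{"x":0.66,"y":0.38,"z":0,"roll":0},{"x":0.66,"y":0.38,"z":0,"roll":0},{"x":0.66,"y":0.38,"z":0,"roll":0},{"x":0.66,"y":0.38,"z":0,"roll":0},{"x":0.66,"y":0.38,"z":0,"roll":0},{"x":0.66,"y":0.38,"z":0,"roll":0},{"x":0.66,"y":0.38,"z":0,"roll":0},{"x":0.66,"y":0.38,"z":0,"roll":0},{"x":0.37,"y":0.21,"z":0,"roll":0}]'
python3 -m pendant '[{"x":0,"y":0,"z":0.3,"roll":0},{"x":0,"y":0,"z":0.7,"roll":0},{"x":0,"y":0,"z":0.7,"roll":0},{"x":0,"y":0,"z":0.7,"roll":0},{"x":0,"y":0,"z":0.3,"roll":0},{"x":0,"y":0,"z":0,"roll":0},{"x":0,"y":0,"z":0,"roll":0}]'
python3 - <<'E'
from h import *
need(417.5,378,-27.5,2.356)
p,d=arm.camera("side");cv2.imwrite("pics/s10.png",cv2.resize(p[90:200,140:270,::-1],None,fx=5,fy=5,interpolation=2))
E
```

```text
time: 28.1
tcp_pos: [415.9, 378.2, 101.3]
eef_rot: [-3.138, -0.001, 2.358]
contact_force: [-0.4, -1.0, -0.6]
finger_gap: 0.72
grip_force: 41.0
time: 28.8
tcp_pos: [418.2, 377.0, -4.2]
eef_rot: [3.141, 0.0, 2.356]
contact_force: [0.5, -0.1, -0.2]
finger_gap: 0.726
grip_force: 41.0
pos [418.2 377.   -4.2] yaw 2.356 | roll -0.0 x 0.03 y 0.01 z 0.58 | F [ 0.5 -0.1 -0.2] gap 0.726 t 28.8
```

View pics/s10.png

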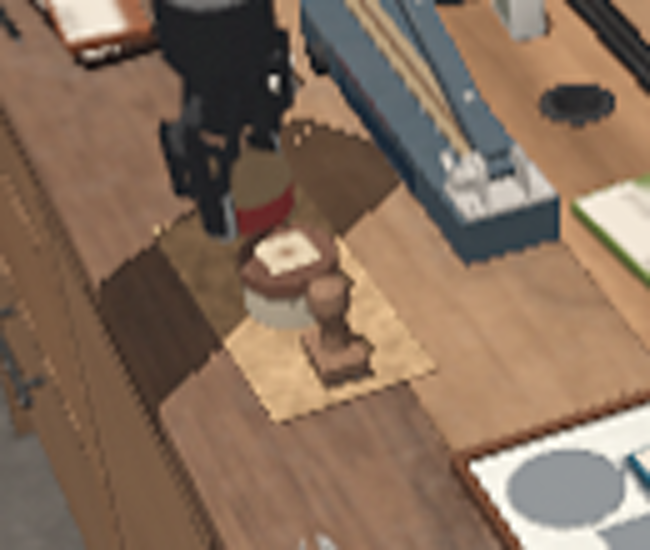

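The spool is held level at about (262,200); tin and stamp stand on the mat. Lowering.

```bash

python3 -m pendant '[{"x":0,"y":0,"z":0.2,"roll":0},{"x":0,"y":0,"z":0.2,"roll":0},{"x":0,"y":0,"z":0.1,"roll":0},{"x":0,"y":0,"z":0.05,"roll":0},{"x":0,"y":0,"z":0,"roll":0},{"x":0,"y":0,"z":0,"roll":0}]'
```

```text
time: 29.45
tcp_pos: [417.8, 377.3, -26.5]
eef_rot: [3.141, 0.0, 2.356]
contact_force: [0.8, 0.2, -0.1]
finger_gap: 0.72
grip_force: 41.0
```

```bash

python3 -m pendant '[{"x":0,"y":0,"z":0.03,"roll":0},{"x":0,"y":0,"z":0.02,"roll":0},{"x":0,"y":0,"z":0,"roll":0},{"x":0,"y":0,"z":0,"roll":0}]'
```

```text
time: 29.85
tcp_pos: [418.0, 377.5, -27.4]
eef_rot: [3.141, 0.0, 2.356]
contact_force: [-1.2, -0.9, 5.8]
finger_gap: 0.723
grip_force: 42.1
```

```bash

python3 -m pendant '[{"x":0,"y":0,"z":0,"roll":0},{"x":0,"y":0,"z":0,"roll":0},{"x":0,"y":0,"z":0,"roll":0},{"x":0,"y":0,"z":0,"roll":0},{"x":0,"y":0,"z":-0.3,"roll":0},{"x":0,"y":0,"z":-0.7,"roll":0},{"x":0,"y":0,"z":-0.9,"roll":0},{"x":0,"y":0,"z":-0.9,"roll":0},{"x":0,"y":0,"z":-0.5,"roll":0},{"x":0,"y":0,"z":0,"roll":0}]' 0
python3 -m pendant '[{"x":0,"y":0,"z":0,"roll":1},{"x":0,"y":0,"z":0,"roll":1},{"x":0,"y":0,"z":0,"roll":1},{"x":0,"y":0,"z":0,"roll":1},{"x":0,"y":0,"z":0,"roll":1},{"x":0,"y":0,"z":0,"roll":0.04},{"x":0,"y":0,"z":0,"roll":0},{"x":0,"y":0,"z":0,"roll":0}]'
python3 - <<'E'
from h import *
for n in("top","side"):
    p,d=arm.camera(n)
    for t,z in(("blue_bar",19),("packing_tray",16)):
        r=arm.silhouettes(n,t)
        for q in r[:2]:
            m=q["mask"];print(n,t,round(q["conf"],2),rect(plane(n,pts(m),z)))
need(580.3,-17.5,100,1.6)
E
```

```text
time: 30.85
tcp_pos: [420.2, 379.1, 108.8]
eef_rot: [3.133, 0.001, 2.356]
contact_force: [0.3, 0.2, 0.1]
finger_gap: 0.999
grip_force: 0.0
time: 31.65
tcp_pos: [417.4, 377.0, 102.9]
eef_rot: [-3.141, 0.001, 1.602]
contact_force: [0.2, 0.0, 0.3]
finger_gap: 1.0
grip_force: 0.0
top blue_bar 0.59 (array([580. , -16.2]), array([ 63.7, 136.9]), 2.49)
top packing_tray 0.61 (array([551.8, -14.9]), array([195.9, 235.5]), 0.95)
top packing_tray 0.27 (array([580.4, -17.5]), array([ 64.6, 140. ]), 1.82)
side blue_bar 0.85 (array([578.9, -23. ]), array([ 68.9, 143.6]), 2.76)
side packing_tray 0.78 (array([548.9, -24.3]), array([202.2, 249.7]), 0.62)
pos [417.7 377.2 103.4] yaw 1.601 | roll 0.01 x -9.98 y 3.78 z 0.09 | F [ 0.1 -0.  -0.3] gap 0.993 t 31.9
```

```bash

python3 -m pendant '[{"x":-0.5,"y":0.1,"z":0,"roll":0},{"x":-0.9,"y":0.2,"z":0,"roll":0},{"x":-0.9,"y":0.2,"z":0,"roll":0},{"x":-0.9,"y":0.2,"z":0,"roll":0},{"x":-0.9,"y":0.4,"z":0,"roll":0},{"x":-0.9,"y":0.4,"z":0,"roll":0},{"x":-0.9,"y":0.4,"z":0,"roll":0},{"x":-0.9,"y":0.4,"z":0,"roll":0},{"x":-0.9,"y":0.4,"z":0,"roll":0},{"x":-0.9,"y":0.4,"z":0,"roll":0},{"x":-0.9,"y":0.4,"z":0,"roll":0},{"x":-0.48,"y":0.28,"z":0,"roll":0}]'
python3 -m pendant '[{"x":0,"y":0,"z":0.4,"roll":0},{"x":0,"y":0,"z":0.7,"roll":0},{"x":0,"y":0,"z":0.7,"roll":0},{"x":0,"y":0,"z":0.7,"roll":0},{"x":0,"y":0,"z":0.4,"roll":0},{"x":0,"y":0,"z":0,"roll":0},{"x":0,"y":0,"z":0,"roll":0}]'
python3 -c "from h import *;need(580.3,-17,-27,1.605)"
```

```text
time: 33.15
tcp_pos: [581.5, -20.1, 103.6]
eef_rot: [3.141, 0.001, 1.598]
contact_force: [-0.2, 1.4, 1.0]
finger_gap: 1.002
grip_force: 0.0
time: 33.85
tcp_pos: [580.7, -16.9, -12.3]
eef_rot: [3.142, -0.0, 1.601]
contact_force: [0.2, -0.1, 0.1]
finger_gap: 0.997
grip_force: 0.0
pos [580.7 -16.9 -12.3] yaw 1.601 | roll -0.03 x -0.0 y -0.01 z 0.37 | F [ 0.2 -0.1  0.1] gap 0.997 t 33.9
```

```bash

python3 -m pendant '[{"x":0,"y":-0.01,"z":0.15,"roll":-0.03},{"x":0,"y":0,"z":0.1,"roll":0},{"x":0,"y":0,"z":0.1,"roll":0},{"x":0,"y":0,"z":0,"roll":0},{"x":0,"y":0,"z":0,"roll":0},{"x":0,"y":0,"z":0,"roll":0}]' 0.12
python3 - <<'E'
from h import *
need(580.3,-17,-27,1.605)
p,d=arm.camera("side");cv2.imwrite("pics/s11.png",cv2.resize(p[140:240,220:340,::-1],None,fx=6,fy=6,interpolation=2))
E
```

```text
time: 34.45
tcp_pos: [580.4, -17.4, -26.3]
eef_rot: [3.141, 0.0, 1.605]
contact_force: [-0.5, 0.4, 0.0]
finger_gap: 0.878
grip_force: 0.0
pos [580.4 -17.4 -26.3] yaw 1.605 | roll -0.0 x 0.01 y -0.0 z 0.02 | F [-0.5  0.4  0. ] gap 0.878 t 34.5
```

View pics/s11.png

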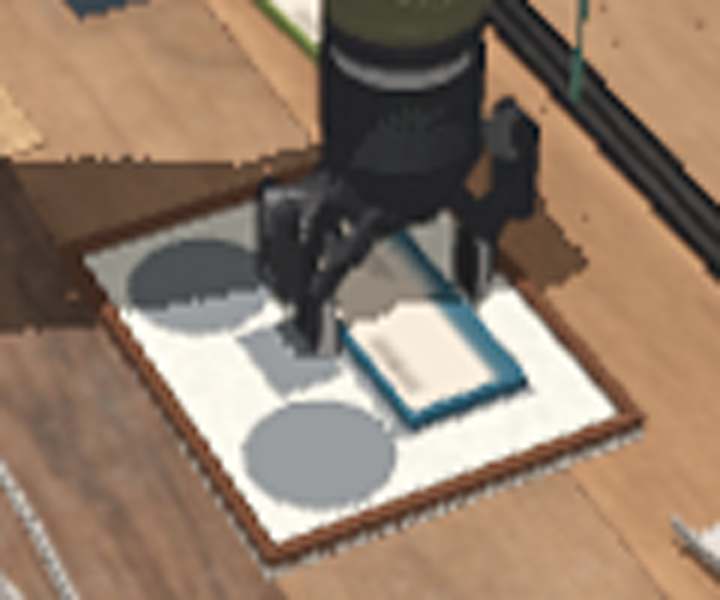

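The front tip (325,352) and back tip (478,295) straddle the bar just above the floor. Closing.

```bash

python3 -m pendant '[{"x":0,"y":0,"z":0,"roll":0},{"x":0,"y":0,"z":0,"roll":0},{"x":0,"y":0,"z":0,"roll":0},{"x":0,"y":0,"z":0,"roll":0},{"x":0,"y":0,"z":0,"roll":0}]' 1 30
python3 -m pendant '[{"x":0,"y":0,"z":-0.1,"roll":0},{"x":0,"y":0,"z":-0.2,"roll":0},{"x":0,"y":0,"z":-0.2,"roll":0},{"x":0,"y":0,"z":0,"roll":0},{"x":0,"y":0,"z":0,"roll":0}]'
python3 - <<'E'
from h import *
need(580.3,-17,-27,1.605)
p,d=arm.camera("side");cv2.imwrite("pics/s12.png",cv2.resize(p[140:240,220:340,::-1],None,fx=6,fy=6,interpolation=2))
E
```

```text
time: 35.0
tcp_pos: [582.1, -17.7, -24.4]
eef_rot: [3.138, 0.001, 1.605]
contact_force: [-0.6, -0.5, 6.9]
finger_gap: 0.74
grip_force: 38.1
time: 35.5
tcp_pos: [580.3, -17.4, -6.2]
eef_rot: [3.141, 0.0, 1.605]
contact_force: [-0.2, -0.7, -1.3]
finger_gap: 0.739
grip_force: 33.6
pos [580.3 -17.4  -6.2] yaw 1.605 | roll -0.0 x 0.01 y -0.0 z 0.52 | F [-0.2 -0.7 -1.3] gap 0.739 t 35.5
```

View pics/s12.png

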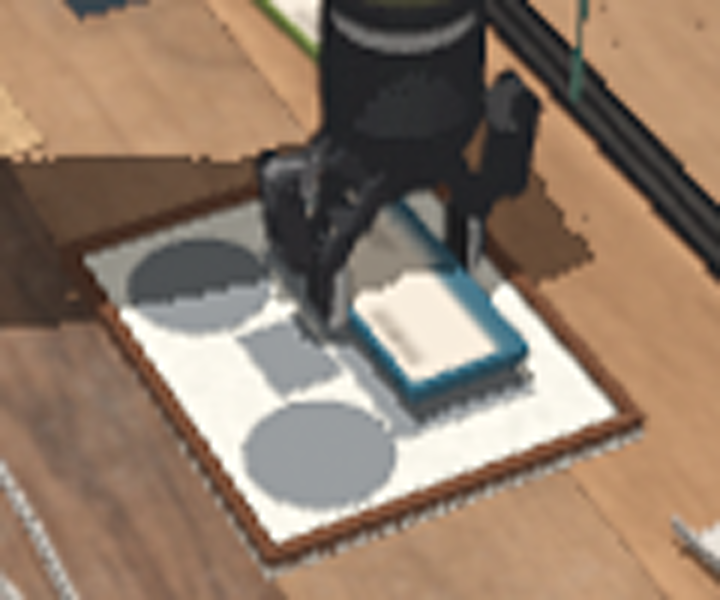

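The bar is lifted level, with its shadow visible beneath it. I'll carry it to the board.

```bash

python3 -m pendant '[{"x":0,"y":0,"z":-0.3,"roll":0},{"x":0,"y":0,"z":-0.5,"roll":0},{"x":0,"y":0,"z":-0.6,"roll":0},{"x":0,"y":0,"z":-0.4,"roll":0},{"x":0,"y":0,"z":-0.2,"roll":0},{"x":0,"y":0,"z":0,"roll":-0.4},{"x":0,"y":0,"z":0,"roll":-0.37},{"x":0,"y":0,"z":0,"roll":0},{"x":0,"y":0,"z":0,"roll":0}]'
python3 -c "from h import *;need(453.8,-285.5,20,1.721)"
```

```text
time: 36.45
tcp_pos: [579.7, -17.3, 72.9]
eef_rot: [-3.141, -0.0, 1.719]
contact_force: [0.4, 0.0, -1.2]
finger_gap: 0.74
grip_force: 33.6
pos [579.7 -17.3  72.9] yaw 1.719 | roll -0.01 x -6.16 y -4.12 z 1.32 | F [ 0.4  0.  -1.2] gap 0.74 t 36.5
```

```bash

python3 -m pendant '[{"x":-0.28,"y":-0.2,"z":0,"roll":0},{"x":-0.56,"y":-0.37,"z":0,"roll":0},{"x":-0.56,"y":-0.37,"z":0,"roll":0},{"x":-0.56,"y":-0.37,"z":0,"roll":0},{"x":-0.56,"y":-0.37,"z":0,"roll":0},{"x":-0.56,"y":-0.37,"z":0,"roll":0},{"x":-0.56,"y":-0.37,"z":0,"roll":0},{"x":-0.56,"y":-0.37,"z":0,"roll":0},{"x":-0.56,"y":-0.37,"z":0,"roll":0},{"x":-0.56,"y":-0.37,"z":0,"roll":0},{"x":-0.56,"y":-0.37,"z":0,"roll":0},{"x":-0.28,"y":-0.2,"z":0,"roll":0}]'
python3 -m pendant '[{"x":0,"y":0,"z":0.3,"roll":0},{"x":0,"y":0,"z":0.5,"roll":0},{"x":0,"y":0,"z":0.5,"roll":0},{"x":0,"y":0,"z":0.4,"roll":0},{"x":0,"y":0,"z":0.2,"roll":0},{"x":0,"y":0,"z":0,"roll":0},{"x":0,"y":0,"z":0,"roll":0},{"x":0,"y":0,"z":0,"roll":0}]'
python3 -c "from h import *;need(453.8,-285.5,-21,1.721)"
```

```text
time: 37.65
tcp_pos: [453.3, -287.4, 73.4]
eef_rot: [-3.141, 0.0, 1.718]
contact_force: [-0.8, -0.2, -0.5]
finger_gap: 0.742
grip_force: 33.6
time: 38.45
tcp_pos: [455.5, -285.8, -1.6]
eef_rot: [3.14, 0.001, 1.721]
contact_force: [0.1, -0.3, -0.7]
finger_gap: 0.733
grip_force: 33.6
pos [ 455.5 -285.8   -1.6] yaw 1.721 | roll -0.0 x 0.01 y -0.04 z 0.49 | F [ 0.1 -0.3 -0.7] gap 0.733 t 38.5
```

```bash

python3 -m pendant '[{"x":0,"y":0,"z":0.2,"roll":0},{"x":0,"y":0,"z":0.15,"roll":0},{"x":0,"y":0,"z":0.08,"roll":0},{"x":0,"y":0,"z":0.03,"roll":0},{"x":0,"y":0,"z":0,"roll":0},{"x":0,"y":0,"z":0,"roll":0}]'
```

```text
time: 39.05
tcp_pos: [454.5, -285.3, -20.4]
eef_rot: [-3.141, -0.001, 1.72]
contact_force: [-3.2, 3.4, 6.1]
finger_gap: 0.737
grip_force: 38.2
```

```bash

python3 -m pendant '[{"x":0,"y":0,"z":0.03,"roll":0},{"x":0,"y":0,"z":0,"roll":0},{"x":0,"y":0,"z":0,"roll":0}]'
```

```text
time: 39.35
tcp_pos: [454.6, -285.3, -20.5]
eef_rot: [-3.14, -0.001, 1.721]
contact_force: [-7.2, 5.0, 15.1]
finger_gap: 0.742
grip_force: 41.9
```

Contact made at the height I worked out. I'll back off slightly, release, rise and measure the bar against the board.

```bash

python3 -m pendant '[{"x":0,"y":0,"z":-0.03,"roll":0},{"x":0,"y":0,"z":0,"roll":0}]'
python3 -m pendant '[{"x":0,"y":0,"z":0,"roll":0},{"x":0,"y":0,"z":0,"roll":0},{"x":0,"y":0,"z":0,"roll":0},{"x":0,"y":0,"z":0,"roll":0},{"x":0,"y":0,"z":-0.2,"roll":0},{"x":0,"y":0,"z":-0.6,"roll":0},{"x":0,"y":0,"z":-0.9,"roll":0},{"x":0,"y":0,"z":-0.9,"roll":0},{"x":0,"y":0,"z":-0.4,"roll":0},{"x":0,"y":0,"z":0,"roll":0},{"x":0,"y":0,"z":0,"roll":0}]' 0
python3 -m pendant '[{"x":0.6,"y":0,"z":0,"roll":0},{"x":0.9,"y":0,"z":0,"roll":0},{"x":0.9,"y":0,"z":0,"roll":0},{"x":0.9,"y":0,"z":0,"roll":0},{"x":0.9,"y":0,"z":0,"roll":0},{"x":0.9,"y":0,"z":0,"roll":0},{"x":0.9,"y":0,"z":0,"roll":0},{"x":0.9,"y":0,"z":0,"roll":0},{"x":0.9,"y":0,"z":0,"roll":0},{"x":0.9,"y":0,"z":0,"roll":0},{"x":0.9,"y":0,"z":0,"roll":0},{"x":0.6,"y":0,"z":0,"roll":0}]'
python3 - <<'E'
from h import *
for n in("top","side"):
    p,d=arm.camera(n)
    for t,z in(("blue_bar",23),("board",12),("red_spool",30),("tin",44),("stamp",60)):
        for q in arm.silhouettes(n,t)[:2]:
            m=q["mask"];D=depth(n,pts(m),d[m]);print(n,t,round(q["conf"],2),rect(plane(n,pts(m),z)),np.percentile(D[d[m]>0,2],[10,50,90]).round())
need(417.8,377.4,100,2.356)
E
```

```text
time: 39.55
tcp_pos: [455.0, -285.7, -20.5]
eef_rot: [3.141, 0.0, 1.72]
contact_force: [-2.0, -0.1, 5.4]
finger_gap: 0.741
grip_force: 36.9
time: 40.65
tcp_pos: [454.1, -285.0, 98.0]
eef_rot: [-3.141, -0.001, 1.72]
contact_force: [0.0, -0.1, -0.2]
finger_gap: 0.998
grip_force: 0.0
time: 41.85
tcp_pos: [391.5, 119.5, 96.2]
eef_rot: [-3.137, -0.0, 1.722]
contact_force: [1.0, -0.7, -0.3]
finger_gap: 0.998
grip_force: 0.0
top blue_bar 0.83 (array([ 455.6, -284.4]), array([ 68.2, 143.7]), 9.11) [19. 22. 25.]
top blue_bar 0.58 (array([551. , -14.7]), array([199.1, 233.7]), 1.19) [ 4.  8. 13.]
top board 0.56 (array([ 453. , -283.5]), array([ 91.9, 202.3]), 8.56) [ 7. 11. 14.]
top red_spool 0.81 (array([419.6, 374.5]), array([73.1, 61.9]), 89.99) [14. 28. 32.]
top tin 0.58 (array([421.8, 292.5]), array([69.3, 61.1]), 89.93) [38. 41. 45.]
top stamp 0.4 (array([437.1, 213.6]), array([34. ,  4.8]), 89.84) [18. 22. 65.]
side blue_bar 0.96 (array([ 454., -290.]), array([ 66.9, 140.8]), 8.67) [22. 24. 26.]
side board 0.77 (array([ 453.3, -287.6]), array([ 92.4, 202.6]), 8.28) [10. 12. 15.]
side tin 0.52 (array([417.3, 270.4]), array([101.9,  48.8]), 51.53) [17. 42. 46.]
side stamp 0.45 (array([412.1, 188.1]), array([100.2,  32.5]), 81.06) [14. 25. 66.]
pos [394.1 117.4  99. ] yaw 1.719 | roll -4.25 x 4.18 y 5.01 z -0.02 | F [ 0.1 -0.1 -0.3] gap 0.998 t 42.5
```

The bar is lying within about 2 mm of the board's middle and aligned to it. Now the spool goes back, gripped at the pose where I released it.

```bash

python3 -m pendant '[{"x":0,"y":0,"z":0,"roll":-1},{"x":0,"y":0,"z":0,"roll":-1},{"x":0,"y":0,"z":0,"roll":-1},{"x":0,"y":0,"z":0,"roll":-1},{"x":0,"y":0,"z":0,"roll":-0.25},{"x":0.5,"y":0.6,"z":0,"roll":0},{"x":0.7,"y":0.85,"z":0,"roll":0},{"x":0.7,"y":0.85,"z":0,"roll":0},{"x":0.7,"y":0.85,"z":0,"roll":0},{"x":0.7,"y":0.85,"z":0,"roll":0},{"x":0.5,"y":0.6,"z":0,"roll":0},{"x":0.38,"y":0.41,"z":0,"roll":0}]'
python3 -m pendant '[{"x":0,"y":0,"z":0,"roll":0},{"x":0,"y":0,"z":0,"roll":0},{"x":0,"y":0,"z":0,"roll":0}]'
python3 -c "from h import *;need(418,377.5,-27.4,2.356)"
```

```text
time: 43.65
tcp_pos: [417.3, 380.0, 99.1]
eef_rot: [3.141, -0.0, 2.359]
contact_force: [0.2, -0.7, 0.4]
finger_gap: 0.999
grip_force: 0.0
time: 43.95
tcp_pos: [417.0, 376.8, 98.8]
eef_rot: [-3.141, 0.0, 2.357]
contact_force: [0.1, 0.8, -0.3]
finger_gap: 1.003
grip_force: 0.0
pos [417.  376.8  98.8] yaw 2.357 | roll 0.01 x -0.01 y 0.03 z 3.15 | F [ 0.1  0.8 -0.3] gap 1.003 t 44.0
```

```bash

python3 -m pendant '[{"x":0,"y":0.01,"z":0.5,"roll":0},{"x":0,"y":0,"z":0.8,"roll":0},{"x":0,"y":0,"z":0.8,"roll":0},{"x":0,"y":0,"z":0.6,"roll":0},{"x":0,"y":0,"z":0.3,"roll":0},{"x":0,"y":0,"z":0.12,"roll":0},{"x":0,"y":0,"z":0,"roll":0},{"x":0,"y":0,"z":0,"roll":0},{"x":0,"y":0,"z":0,"roll":0}]'
python3 -c "from h import *;need(418,377.5,-27.4,2.356)"
```

```text
time: 44.85
tcp_pos: [418.4, 379.0, -24.2]
eef_rot: [3.139, 0.0, 2.358]
contact_force: [0.0, 0.9, 0.4]
finger_gap: 0.999
grip_force: 0.0
pos [418.4 379.  -24.2] yaw 2.358 | roll 0.01 x -0.02 y -0.03 z 0.08 | F [0.  0.9 0.4] gap 0.999 t 44.9
```

```bash

python3 -m pendant '[{"x":-0.01,"y":-0.02,"z":0.09,"roll":0},{"x":0,"y":0,"z":0,"roll":0},{"x":0,"y":0,"z":0,"roll":0}]'
python3 -m pendant '[{"x":0,"y":0,"z":0,"roll":0},{"x":0,"y":0,"z":0,"roll":0},{"x":0,"y":0,"z":0,"roll":0},{"x":0,"y":0,"z":0,"roll":0},{"x":0,"y":0,"z":0,"roll":0},{"x":0,"y":0,"z":0,"roll":0}]' 1 25
python3 -m pendant '[{"x":0,"y":0,"z":-0.2,"roll":0},{"x":0,"y":0,"z":-0.5,"roll":0},{"x":0,"y":0,"z":-0.7,"roll":0},{"x":0,"y":0,"z":-0.7,"roll":0},{"x":0,"y":0,"z":-0.7,"roll":0},{"x":0,"y":0,"z":-0.4,"roll":0},{"x":0,"y":0,"z":0,"roll":0},{"x":0,"y":0,"z":0,"roll":0}]'
python3 -c "from h import *;need(506,50.1,-23.5,2.356)"
```

```text
time: 45.15
tcp_pos: [416.9, 377.4, -29.4]
eef_rot: [-3.142, -0.0, 2.358]
contact_force: [-0.6, 1.1, -0.4]
finger_gap: 1.002
grip_force: 0.0
time: 45.75
tcp_pos: [417.9, 378.1, -28.2]
eef_rot: [3.14, 0.0, 2.358]
contact_force: [-0.3, -0.2, 6.1]
finger_gap: 0.727
grip_force: 29.7
time: 46.55
tcp_pos: [416.5, 377.0, 97.8]
eef_rot: [-3.141, -0.0, 2.358]
contact_force: [-0.1, -0.1, -0.5]
finger_gap: 0.729
grip_force: 27.5
pos [416.5 377.   97.8] yaw 2.358 | roll 0.01 x -7.36 y -4.2 z 3.03 | F [-0.1 -0.1 -0.5] gap 0.729 t 46.5
```

```bash

python3 -m pendant '[{"x":-0.37,"y":-0.2,"z":0,"roll":0},{"x":-0.66,"y":-0.38,"z":0,"roll":0},{"x":-0.66,"y":-0.38,"z":0,"roll":0},{"x":-0.66,"y":-0.38,"z":0,"roll":0},{"x":-0.66,"y":-0.38,"z":0,"roll":0},{"x":-0.66,"y":-0.38,"z":0,"roll":0},{"x":-0.66,"y":-0.38,"z":0,"roll":0},{"x":-0.66,"y":-0.38,"z":0,"roll":0},{"x":-0.66,"y":-0.38,"z":0,"roll":0},{"x":-0.66,"y":-0.38,"z":0,"roll":0},{"x":-0.66,"y":-0.38,"z":0,"roll":0},{"x":-0.38,"y":-0.2,"z":0,"roll":0}]'
python3 -m pendant '[{"x":0,"y":0,"z":0.3,"roll":0},{"x":0,"y":0,"z":0.7,"roll":0},{"x":0,"y":0,"z":0.7,"roll":0},{"x":0,"y":0,"z":0.6,"roll":0},{"x":0,"y":0,"z":0.3,"roll":0},{"x":0,"y":0,"z":0,"roll":0},{"x":0,"y":0,"z":0,"roll":0},{"x":0,"y":0,"z":0,"roll":0}]'
python3 -c "from h import *;need(506,50.1,-24,2.356)"
```

```text
time: 47.75
tcp_pos: [505.4, 48.1, 96.5]
eef_rot: [-3.139, -0.002, 2.356]
contact_force: [0.6, -0.1, 0.2]
finger_gap: 0.728
grip_force: 27.5
time: 48.55
tcp_pos: [507.8, 51.0, -4.1]
eef_rot: [3.14, 0.002, 2.358]
contact_force: [-0.3, -0.3, -0.2]
finger_gap: 0.73
grip_force: 27.6
pos [507.8  51.   -4.1] yaw 2.358 | roll 0.01 x 0.02 y -0.05 z 0.5 | F [-0.3 -0.3 -0.2] gap 0.73 t 48.5
```

```bash

python3 -m pendant '[{"x":0,"y":0,"z":0.2,"roll":0},{"x":0,"y":0,"z":0.2,"roll":0},{"x":0,"y":0,"z":0,"roll":0},{"x":0,"y":0,"z":0,"roll":0},{"x":0,"y":0,"z":0,"roll":0}]'
python3 -c "from h import *;need(506,50.1,-24,2.356)"
```

```text
time: 49.05
tcp_pos: [506.7, 50.9, -21.3]
eef_rot: [3.142, 0.0, 2.358]
contact_force: [-0.0, -0.8, -0.2]
finger_gap: 0.73
grip_force: 27.6
pos [506.7  50.9 -21.3] yaw 2.358 | roll 0.01 x -0.0 y -0.03 z 0.07 | F [-0.  -0.8 -0.2] gap 0.73 t 49.0
```

```bash

python3 -m pendant '[{"x":0,"y":-0.02,"z":0.04,"roll":0},{"x":0,"y":0,"z":0.03,"roll":0},{"x":0,"y":0,"z":0,"roll":0},{"x":0,"y":0,"z":0,"roll":0}]'
python3 -c "from h import *;need(506,50.1,-24,2.356)"
```

```text
time: 49.45
tcp_pos: [506.2, 50.3, -24.1]
eef_rot: [3.141, 0.0, 2.358]
contact_force: [-0.9, 0.1, -0.4]
finger_gap: 0.728
grip_force: 27.7
pos [506.2  50.3 -24.1] yaw 2.358 | roll 0.01 x -0.0 y -0.01 z -0.0 | F [-0.9  0.1 -0.4] gap 0.728 t 49.5
```

```bash

python3 -m pendant '[{"x":0,"y":0,"z":0.02,"roll":0},{"x":0,"y":0,"z":0,"roll":0},{"x":0,"y":0,"z":0,"roll":0}]'
python3 -m pendant '[{"x":0,"y":0,"z":0.01,"roll":0},{"x":0,"y":0,"z":0,"roll":0}]'
```

```text
time: 49.75
tcp_pos: [506.2, 50.2, -24.2]
eef_rot: [-3.141, -0.0, 2.358]
contact_force: [-3.0, -0.7, 5.6]
finger_gap: 0.731
grip_force: 30.5
time: 49.95
tcp_pos: [506.2, 50.3, -24.2]
eef_rot: [-3.141, -0.0, 2.358]
contact_force: [-4.9, 0.1, 8.9]
finger_gap: 0.724
grip_force: 31.9
```

```bash

python3 -m pendant '[{"x":0,"y":0,"z":-0.02,"roll":0},{"x":0,"y":0,"z":0,"roll":0},{"x":0,"y":0,"z":0,"roll":0},{"x":0,"y":0,"z":0,"roll":0},{"x":0,"y":0,"z":-0.2,"roll":0},{"x":0,"y":0,"z":-0.6,"roll":0},{"x":0,"y":0,"z":-0.9,"roll":0},{"x":0,"y":0,"z":-0.9,"roll":0},{"x":0,"y":0,"z":-0.5,"roll":0},{"x":0,"y":0,"z":0,"roll":0}]' 0
python3 -m pendant '[{"x":0,"y":0,"z":0,"roll":1},{"x":0,"y":0,"z":0,"roll":1},{"x":0,"y":0,"z":0,"roll":1},{"x":0,"y":0,"z":0,"roll":1},{"x":0,"y":0,"z":0,"roll":1},{"x":0,"y":0,"z":0,"roll":1},{"x":0,"y":0,"z":0,"roll":1},{"x":0,"y":0,"z":0,"roll":1},{"x":0,"y":0,"z":0,"roll":1},{"x":0,"y":0,"z":0,"roll":1},{"x":0,"y":0,"z":0,"roll":0.49},{"x":0,"y":0,"z":0,"roll":0}]'
python3 -c "from h import *;need(421.5,297.6,98,.784)"
```

```text
time: 50.95
tcp_pos: [509.1, 50.3, 104.1]
eef_rot: [3.136, 0.006, 2.358]
contact_force: [0.8, -0.0, 0.0]
finger_gap: 1.001
grip_force: 0.0
time: 52.15
tcp_pos: [505.0, 50.3, 97.9]
eef_rot: [-3.14, 0.002, 0.785]
contact_force: [0.8, 0.3, -1.0]
finger_gap: 0.995
grip_force: 0.0
pos [505.   50.3  97.9] yaw 0.785 | roll 0.0 x 2.89 y -5.85 z -0.0 | F [ 0.8  0.3 -1. ] gap 0.995 t 52.1
```

```bash

python3 -m pendant '[{"x":0.32,"y":-0.65,"z":0,"roll":0},{"x":0.32,"y":-0.65,"z":0,"roll":0},{"x":0.32,"y":-0.65,"z":0,"roll":0},{"x":0.32,"y":-0.65,"z":0,"roll":0},{"x":0.32,"y":-0.65,"z":0,"roll":0},{"x":0.32,"y":-0.65,"z":0,"roll":0},{"x":0.32,"y":-0.65,"z":0,"roll":0},{"x":0.32,"y":-0.65,"z":0,"roll":0},{"x":0.33,"y":-0.65,"z":0,"roll":0},{"x":0,"y":0,"z":0,"roll":0},{"x":0,"y":0,"z":0,"roll":0}]'
python3 -m pendant '[{"x":0,"y":0,"z":0.4,"roll":0},{"x":0,"y":0,"z":0.7,"roll":0},{"x":0,"y":0,"z":0.7,"roll":0},{"x":0,"y":0,"z":0.6,"roll":0},{"x":0,"y":0,"z":0.3,"roll":0},{"x":0,"y":0,"z":0.1,"roll":0},{"x":0,"y":0,"z":0,"roll":0},{"x":0,"y":0,"z":0,"roll":0},{"x":0,"y":0,"z":0,"roll":0}]'
python3 -c "from h import *;need(422.0,297.9,-20,.784)"
```

```text
time: 53.25
tcp_pos: [422.0, 297.5, 98.6]
eef_rot: [-3.142, 0.002, 0.787]
contact_force: [-0.8, -0.2, -0.3]
finger_gap: 1.002
grip_force: 0.0
time: 54.15
tcp_pos: [423.7, 298.2, -11.1]
eef_rot: [3.141, -0.003, 0.784]
contact_force: [-0.3, -0.1, 0.8]
finger_gap: 0.997
grip_force: 0.0
pos [423.7 298.2 -11.1] yaw 0.784 | roll 0.0 x -0.04 y -0.03 z 0.22 | F [-0.3 -0.1  0.8] gap 0.997 t 54.1
```

```bash

python3 -m pendant '[{"x":-0.01,"y":-0.01,"z":0.1,"roll":0},{"x":0,"y":0,"z":0.1,"roll":0},{"x":0,"y":0,"z":0,"roll":0},{"x":0,"y":0,"z":0,"roll":0},{"x":0,"y":0,"z":0,"roll":0}]'
python3 -c "from h import *;need(422.1,297.9,-20,.784)"
```

```text
time: 54.65
tcp_pos: [422.0, 297.6, -20.6]
eef_rot: [3.142, 0.0, 0.784]
contact_force: [0.0, 0.8, 0.4]
finger_gap: 1.0
grip_force: 0.0
pos [422.  297.6 -20.6] yaw 0.784 | roll 0.0 x 0.01 y -0.0 z -0.01 | F [0.  0.8 0.4] gap 1.0 t 54.6
```

```bash

python3 -m pendant '[{"x":0,"y":0,"z":0,"roll":0},{"x":0,"y":0,"z":0,"roll":0},{"x":0,"y":0,"z":0,"roll":0},{"x":0,"y":0,"z":0,"roll":0},{"x":0,"y":0,"z":0,"roll":0},{"x":0,"y":0,"z":0,"roll":0}]' 1 30
python3 -m pendant '[{"x":0,"y":0,"z":-0.2,"roll":0},{"x":0,"y":0,"z":-0.5,"roll":0},{"x":0,"y":0,"z":-0.7,"roll":0},{"x":0,"y":0,"z":-0.7,"roll":0},{"x":0,"y":0,"z":-0.7,"roll":0},{"x":0,"y":0,"z":-0.4,"roll":0},{"x":0,"y":0,"z":0,"roll":0},{"x":0,"y":0,"z":0,"roll":0}]'
python3 -c "from h import *;need(509.2,-80.8,-16,.784)"
```

```text
time: 55.25
tcp_pos: [422.3, 297.8, -20.2]
eef_rot: [3.142, -0.001, 0.784]
contact_force: [-1.1, 0.6, 3.2]
finger_gap: 0.749
grip_force: 33.3
time: 56.05
tcp_pos: [421.6, 297.3, 106.9]
eef_rot: [-3.142, 0.001, 0.784]
contact_force: [-0.4, 0.2, -1.3]
finger_gap: 0.748
grip_force: 33.6
pos [421.6 297.3 106.9] yaw 0.784 | roll 0.0 x -5.12 y 8.24 z 3.07 | F [-0.4  0.2 -1.3] gap 0.748 t 56.0
```

```bash

python3 -m pendant '[{"x":-0.2,"y":0.4,"z":0,"roll":0},{"x":-0.47,"y":0.75,"z":0,"roll":0},{"x":-0.47,"y":0.75,"z":0,"roll":0},{"x":-0.47,"y":0.75,"z":0,"roll":0},{"x":-0.47,"y":0.75,"z":0,"roll":0},{"x":-0.47,"y":0.75,"z":0,"roll":0},{"x":-0.47,"y":0.75,"z":0,"roll":0},{"x":-0.47,"y":0.75,"z":0,"roll":0},{"x":-0.47,"y":0.75,"z":0,"roll":0},{"x":-0.47,"y":0.75,"z":0,"roll":0},{"x":-0.47,"y":0.75,"z":0,"roll":0},{"x":-0.22,"y":0.34,"z":0,"roll":0}]'
python3 -m pendant '[{"x":0,"y":0,"z":0.3,"roll":0},{"x":0,"y":0,"z":0.7,"roll":0},{"x":0,"y":0,"z":0.7,"roll":0},{"x":0,"y":0,"z":0.6,"roll":0},{"x":0,"y":0,"z":0.3,"roll":0},{"x":0,"y":0,"z":0.2,"roll":0},{"x":0,"y":0,"z":0.1,"roll":0},{"x":0,"y":0,"z":0,"roll":0},{"x":0,"y":0,"z":0,"roll":0},{"x":0,"y":0,"z":0,"roll":0}]'
python3 -c "from h import *;need(509.3,-80.8,-16,.784)"
```

```text
time: 57.25
tcp_pos: [508.9, -82.4, 105.3]
eef_rot: [-3.139, 0.002, 0.782]
contact_force: [0.0, -0.2, -2.2]
finger_gap: 0.751
grip_force: 33.7
time: 58.25
tcp_pos: [510.8, -80.6, -7.4]
eef_rot: [3.14, -0.001, 0.784]
contact_force: [-0.7, -0.7, -0.8]
finger_gap: 0.747
grip_force: 33.7
pos [510.8 -80.6  -7.4] yaw 0.784 | roll 0.0 x -0.03 y -0.02 z 0.21 | F [-0.7 -0.7 -0.8] gap 0.747 t 58.2
```

```bash

python3 -m pendant '[{"x":0,"y":0,"z":0.1,"roll":0},{"x":0,"y":0,"z":0.06,"roll":0},{"x":0,"y":0,"z":0,"roll":0},{"x":0,"y":0,"z":0,"roll":0},{"x":0,"y":0,"z":0,"roll":0}]'
python3 -c "from h import *;need(509.3,-80.8,-16,.784)"
```

```text
time: 58.75
tcp_pos: [509.9, -80.4, -15.0]
eef_rot: [-3.142, 0.0, 0.784]
contact_force: [0.3, 0.0, -0.6]
finger_gap: 0.751
grip_force: 33.7
pos [509.9 -80.4 -15. ] yaw 0.784 | roll 0.0 x -0.02 y -0.0 z 0.03 | F [ 0.3  0.  -0.6] gap 0.751 t 58.8
```

```bash

python3 -m pendant '[{"x":-0.01,"y":0,"z":0.03,"roll":0},{"x":0,"y":0,"z":0.02,"roll":0},{"x":0,"y":0,"z":0,"roll":0},{"x":0,"y":0,"z":0,"roll":0}]'
```

```text
time: 59.15
tcp_pos: [509.8, -80.8, -16.3]
eef_rot: [3.141, 0.0, 0.784]
contact_force: [-2.9, 1.0, 5.8]
finger_gap: 0.746
grip_force: 34.1
```

```bash

python3 -m pendant '[{"x":0,"y":0,"z":-0.01,"roll":0},{"x":0,"y":0,"z":0,"roll":0},{"x":0,"y":0,"z":0,"roll":0},{"x":0,"y":0,"z":0,"roll":0},{"x":0,"y":0,"z":-0.2,"roll":0},{"x":0,"y":0,"z":-0.6,"roll":0},{"x":0,"y":0,"z":-0.9,"roll":0},{"x":0,"y":0,"z":-0.9,"roll":0},{"x":0,"y":0,"z":-0.8,"roll":0},{"x":0,"y":0,"z":-0.3,"roll":0},{"x":0,"y":0,"z":0,"roll":0}]' 0
python3 -m pendant '[{"x":0,"y":0,"z":0,"roll":-1},{"x":0,"y":0,"z":0,"roll":-1},{"x":0,"y":0,"z":0,"roll":-1},{"x":0,"y":0,"z":0,"roll":-1},{"x":0,"y":0,"z":0,"roll":-1},{"x":0,"y":0,"z":0,"roll":-0.35},{"x":0,"y":0,"z":0,"roll":0},{"x":0,"y":0,"z":0,"roll":0}]'
python3 -c "from h import *;need(423.7,224,130,1.587)"
```

```text
time: 60.25
tcp_pos: [511.1, -81.0, 133.9]
eef_rot: [3.137, -0.002, 0.784]
contact_force: [0.4, 0.4, 0.4]
finger_gap: 0.998
grip_force: 0.0
time: 61.05
tcp_pos: [508.5, -80.4, 129.5]
eef_rot: [-3.139, -0.001, 1.586]
contact_force: [0.5, 0.1, 0.7]
finger_gap: 0.998
grip_force: 0.0
pos [508.5 -80.4 129.5] yaw 1.586 | roll -0.01 x 7.64 y -2.0 z -0.01 | F [0.5 0.1 0.7] gap 0.998 t 61.0
```

```bash

python3 -m pendant '[{"x":0.44,"y":-0.1,"z":0,"roll":0},{"x":0.8,"y":-0.2,"z":0,"roll":0},{"x":0.8,"y":-0.2,"z":0,"roll":0},{"x":0.8,"y":-0.2,"z":0,"roll":0},{"x":0.8,"y":-0.2,"z":0,"roll":0},{"x":0.8,"y":-0.2,"z":0,"roll":0},{"x":0.8,"y":-0.25,"z":0,"roll":0},{"x":0.8,"y":-0.25,"z":0,"roll":0},{"x":0.8,"y":-0.2,"z":0,"roll":0},{"x":0.8,"y":-0.2,"z":0,"roll":0},{"x":0,"y":0,"z":0,"roll":0},{"x":0,"y":0,"z":0,"roll":0}]'
python3 -m pendant '[{"x":0,"y":0,"z":0.4,"roll":0},{"x":0,"y":0,"z":0.6,"roll":0},{"x":0,"y":0,"z":0.7,"roll":0},{"x":0,"y":0,"z":0.5,"roll":0},{"x":0,"y":0,"z":0.3,"roll":0},{"x":0,"y":0,"z":0.2,"roll":0},{"x":0,"y":0,"z":0,"roll":0},{"x":0,"y":0,"z":0,"roll":0},{"x":0,"y":0,"z":0,"roll":0}]'
python3 -c "from h import *;need(424.1,224.2,16.3,1.587)"
```

```text
time: 62.25
tcp_pos: [424.1, 223.8, 130.7]
eef_rot: [-3.141, 0.001, 1.588]
contact_force: [0.5, -0.3, 0.4]
finger_gap: 1.004
grip_force: 0.0
time: 63.15
tcp_pos: [425.7, 223.9, 24.6]
eef_rot: [3.139, -0.001, 1.587]
contact_force: [0.0, 0.7, 0.1]
finger_gap: 0.996
grip_force: 0.0
pos [425.7 223.9  24.6] yaw 1.587 | roll -0.0 x 0.01 y -0.04 z 0.21 | F [0.  0.7 0.1] gap 0.996 t 63.1
```

```bash

python3 -m pendant '[{"x":0,"y":-0.02,"z":0.1,"roll":0},{"x":0,"y":0,"z":0.06,"roll":0},{"x":0,"y":0,"z":0,"roll":0},{"x":0,"y":0,"z":0,"roll":0},{"x":0,"y":0,"z":0,"roll":0}]'
python3 -c "from h import *;need(424.1,224.2,16.3,1.587)"
python3 -m pendant '[{"x":0,"y":0,"z":0,"roll":0},{"x":0,"y":0,"z":0,"roll":0},{"x":0,"y":0,"z":0,"roll":0},{"x":0,"y":0,"z":0,"roll":0},{"x":0,"y":0,"z":0,"roll":0},{"x":0,"y":0,"z":0,"roll":0},{"x":0,"y":0,"z":0,"roll":0},{"x":0,"y":0,"z":0,"roll":0}]' 1 30
```

```text
time: 63.65
tcp_pos: [424.0, 223.6, 17.1]
eef_rot: [3.141, -0.0, 1.587]
contact_force: [0.8, 0.2, -0.0]
finger_gap: 1.001
grip_force: 0.0
pos [424.  223.6  17.1] yaw 1.587 | roll -0.0 x 0.01 y 0.0 z 0.02 | F [ 0.8  0.2 -0. ] gap 1.001 t 63.6
time: 64.45
tcp_pos: [424.2, 223.7, 17.3]
eef_rot: [3.141, -0.0, 1.587]
contact_force: [-0.4, 0.0, 1.9]
finger_gap: 0.301
grip_force: 29.4
```

```bash

python3 -m pendant '[{"x":0,"y":0,"z":-0.2,"roll":0},{"x":0,"y":0,"z":-0.5,"roll":0},{"x":0,"y":0,"z":-0.7,"roll":0},{"x":0,"y":0,"z":-0.7,"roll":0},{"x":0,"y":0,"z":-0.4,"roll":0},{"x":0,"y":0,"z":0,"roll":0},{"x":0,"y":0,"z":0,"roll":0}]'
python3 -m pendant '[{"x":-0.3,"y":0.12,"z":0,"roll":0},{"x":-0.6,"y":0.24,"z":0,"roll":0},{"x":-0.6,"y":0.24,"z":0,"roll":0},{"x":-0.6,"y":0.24,"z":0,"roll":0},{"x":-0.6,"y":0.24,"z":0,"roll":0},{"x":-0.6,"y":0.24,"z":0,"roll":0},{"x":-0.6,"y":0.24,"z":0,"roll":0},{"x":-0.6,"y":0.24,"z":0,"roll":0},{"x":-0.6,"y":0.24,"z":0,"roll":0},{"x":-0.6,"y":0.24,"z":0,"roll":0},{"x":-0.3,"y":0.12,"z":0,"roll":0},{"x":0,"y":0,"z":0,"roll":0}]'
python3 -m pendant '[{"x":0,"y":0,"z":0,"roll":0},{"x":0,"y":0,"z":0,"roll":0}]'
python3 -c "from h import *;need(523.8,-14.8,21,1.587)"
```

```text
time: 65.15
tcp_pos: [423.6, 223.5, 116.7]
eef_rot: [-3.141, 0.0, 1.587]
contact_force: [0.3, -0.5, -1.2]
finger_gap: 0.303
grip_force: 29.6
time: 66.35
tcp_pos: [523.3, -16.3, 115.8]
eef_rot: [-3.139, -0.0, 1.584]
contact_force: [-0.2, 0.5, -0.2]
finger_gap: 0.299
grip_force: 29.6
time: 66.55
tcp_pos: [523.1, -14.0, 116.5]
eef_rot: [-3.141, -0.0, 1.588]
contact_force: [-0.0, -0.7, -0.8]
finger_gap: 0.303
grip_force: 29.6
pos [523.1 -14.  116.5] yaw 1.588 | roll 0.0 x -0.02 y 0.02 z 2.39 | F [-0.  -0.7 -0.8] gap 0.303 t 66.5
```

```bash

python3 -m pendant '[{"x":-0.02,"y":0.01,"z":0.4,"roll":0},{"x":0,"y":0,"z":0.6,"roll":0},{"x":0,"y":0,"z":0.5,"roll":0},{"x":0,"y":0,"z":0.4,"roll":0},{"x":0,"y":0,"z":0.2,"roll":0},{"x":0,"y":0,"z":0.1,"roll":0},{"x":0,"y":0,"z":0,"roll":0},{"x":0,"y":0,"z":0,"roll":0},{"x":0,"y":0,"z":0,"roll":0},{"x":0,"y":0,"z":0,"roll":0}]'
python3 -c "from h import *;need(524.1,-14.8,21,1.587)"
```

```text
time: 67.55
tcp_pos: [524.8, -15.7, 29.9]
eef_rot: [3.14, 0.0, 1.587]
contact_force: [0.4, 0.3, -0.9]
finger_gap: 0.302
grip_force: 29.6
pos [524.8 -15.7  29.9] yaw 1.587 | roll -0.0 x 0.02 y -0.02 z 0.22 | F [ 0.4  0.3 -0.9] gap 0.302 t 67.5
```

```bash

python3 -m pendant '[{"x":0.01,"y":-0.01,"z":0.1,"roll":0},{"x":0,"y":0,"z":0.08,"roll":0},{"x":0,"y":0,"z":0,"roll":0},{"x":0,"y":0,"z":0,"roll":0},{"x":0,"y":0,"z":0,"roll":0}]'
python3 -c "from h import *;need(524.1,-14.8,21,1.587)"
```

```text
time: 68.05
tcp_pos: [523.6, -15.2, 21.7]
eef_rot: [-3.141, -0.0, 1.587]
contact_force: [-0.2, 0.2, 0.1]
finger_gap: 0.306
grip_force: 29.6
pos [523.6 -15.2  21.7] yaw 1.587 | roll -0.0 x 0.01 y 0.01 z 0.02 | F [-0.2  0.2  0.1] gap 0.306 t 68.0
```

```bash

python3 -m pendant '[{"x":0.01,"y":0.01,"z":0.02,"roll":0},{"x":0,"y":0,"z":0.01,"roll":0},{"x":0,"y":0,"z":0,"roll":0},{"x":0,"y":0,"z":0,"roll":0}]'
```

```text
time: 68.45
tcp_pos: [524.4, -15.0, 21.1]
eef_rot: [3.141, 0.0, 1.587]
contact_force: [-1.8, -1.4, 4.9]
finger_gap: 0.303
grip_force: 29.8
```

Seated. Releasing, retreating up and aside, then checking everything.

```bash

python3 -m pendant '[{"x":0,"y":0,"z":0,"roll":0},{"x":0,"y":0,"z":0,"roll":0},{"x":0,"y":0,"z":0,"roll":0},{"x":0,"y":0,"z":0,"roll":0},{"x":0,"y":0,"z":0,"roll":0},{"x":0,"y":0,"z":0,"roll":0},{"x":0,"y":0,"z":-0.3,"roll":0},{"x":0,"y":0,"z":-0.7,"roll":0},{"x":0,"y":0,"z":-0.9,"roll":0},{"x":0,"y":0,"z":-0.9,"roll":0},{"x":0,"y":0,"z":-0.7,"roll":0},{"x":0,"y":0,"z":-0.3,"roll":0}]' 0
python3 -m pendant '[{"x":0.5,"y":-0.1,"z":0,"roll":0},{"x":0.8,"y":-0.3,"z":0,"roll":0},{"x":0.8,"y":-0.3,"z":0,"roll":0},{"x":0.8,"y":-0.3,"z":0,"roll":0},{"x":0.8,"y":-0.3,"z":0,"roll":0},{"x":0.8,"y":-0.3,"z":0,"roll":0},{"x":0.8,"y":-0.3,"z":0,"roll":0},{"x":0.8,"y":-0.3,"z":0,"roll":0},{"x":0.8,"y":-0.3,"z":0,"roll":0},{"x":0.8,"y":-0.3,"z":0,"roll":0},{"x":0.8,"y":-0.3,"z":0,"roll":0},{"x":0,"y":0,"z":0,"roll":0}]'
python3 - <<'E'
from h import *
for n in("top","side"):
    p,d=arm.camera(n)
    if n=="top": cv2.imwrite("pics/end.png",cv2.resize(p[120:260,200:420,::-1],None,fx=3.6,fy=3.6,interpolation=2))
    for t,z in(("blue_bar",23),("board",12),("red_spool",34),("tin",48),("stamp",73)):
        for q in arm.silhouettes(n,t)[:1]:
            m=q["mask"];D=depth(n,pts(m),d[m]);D=D[d[m]>0];h=abs(D[:,2]-z)<5
            print(n,t,round(q["conf"],2),rect(plane(n,pts(m),z)),"top-level",D[h].mean(0).round(1) if h.any() else None)
need(0,0,0,0)
E
```

```text
time: 69.65
tcp_pos: [526.1, -15.1, 177.4]
eef_rot: [3.135, 0.001, 1.587]
contact_force: [0.7, 0.2, 0.4]
finger_gap: 0.996
grip_force: 0.0
time: 70.85
tcp_pos: [392.9, 325.5, 172.0]
eef_rot: [-3.14, -0.0, 1.591]
contact_force: [-0.0, -1.1, 0.2]
finger_gap: 0.996
grip_force: 0.0
top blue_bar 0.87 (array([ 456.1, -285.1]), array([ 65.1, 141.7]), 8.52) top-level [ 454.9 -285.3   22.4]
top board 0.67 (array([ 453.8, -284. ]), array([ 90.4, 200.2]), 8.54) top-level [ 452.1 -279.2   11. ]
top red_spool 0.81 (array([507.5,  51.3]), array([61.9, 62. ]), 89.76) top-level [506.9  51.   33. ]
top tin 0.81 (array([508.3, -80. ]), array([63.7, 66.3]), 89.5) top-level [509.7 -79.9  46.4]
top stamp 0.74 (array([520.9, -13.5]), array([38.4, 31.3]), 89.75) top-level [524.7 -15.1  70.4]
side blue_bar 0.9 (array([ 453.7, -288.6]), array([ 69.9, 146.8]), 8.45) top-level [ 453.9 -292.2   24. ]
side board 0.79 (array([ 454.2, -287.8]), array([ 90.7, 200.3]), 8.39) top-level [ 446.3 -306.1   12.7]
side red_spool 0.71 (array([501.9,  35.4]), array([87.2, 64.7]), 63.78) top-level [507.   45.7  34.2]
side tin 0.93 (array([501. , -95.8]), array([94.7, 56.8]), 62.92) top-level [507.9 -84.6  47.5]
side stamp 0.48 (array([509. , -40.2]), array([73. , 32.4]), 63.97) top-level [523.4 -20.   71.7]
pos [394.9 322.8 172.7] yaw 1.586 | roll 10.57 x -9.87 y 8.07 z 4.32 | F [-0.7 -0.7  0.3] gap 1.001 t 71.5
```

View pics/end.png

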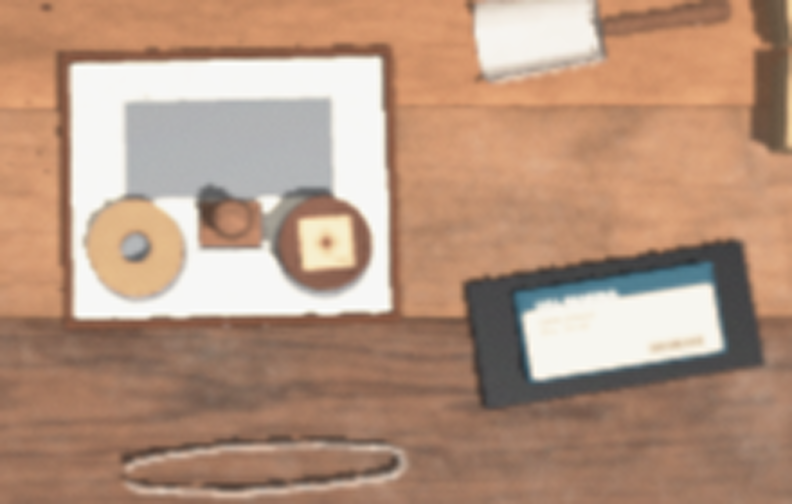

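The picture shows the spool (135,245), stamp (232,220) and tin (325,243) back on their pads, each within about 1.5 mm of its start position. The bar is centred and aligned on the slate at (620,320).

```bash
python3 -c "from cell import arm;print(arm.finish_job())"
```

```text
the job is handed in; nothing more can be done
None
```

I handed the job in at about 71.5 s of the 141 s; by the final camera check, the bar lies flat and lengthwise within about 2 mm of the board's middle, and the stamp, tin and spool stand upright within about 1.5 mm of where they started.

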